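# Cap a balm tin in the capping jig

### The arm

A 6-joint arm with a two-finger parallel gripper is mounted at the origin on a cart in front of the work surface, level with it; the furniture and walls round the work are solid. World frame = base frame: x ahead of the robot, y to its left, z up, the work surface at z = 0. Lengths are in m, angles in rad, forces in N, time in s.
With the tool pointing down it reaches from about 0.425 to 0.925 m from the base axis. Payload 12.5 kg.
Tool frame: the origin (TCP) lies between the finger pads; the fingertips stand 14 mm ahead of it and the grasp point (between the pads) lies 5 mm behind it; z points along the fingers, y is the direction in which the jaws open and shut (so a half turn about z gives the same grasp; the last joint's range is limited). The gripper opens to 85 mm and grips with 20 to 120 N. Pads are 22 mm wide; open, the fingers measure 114 mm over their backs; the gripper's body (76 mm by 85 mm) begins 54 mm behind the grasp point. The pads swing forward as they close: fully open they stand 13 mm farther back than shut.
Start: joints at [1.028, 0.491, 1.559, -0, 1.092, -0.106], TCP at [0.264, 0.566, 0.245] pointing down, gripper open.
Joint ranges: [-3.1, 3.1], [-0.84, 2.19], [0.05, 2.79], [-1.13, 4.28], [0.06, 2.93], [-2.69, 2.69]. Speed limits (rad/s): [2.22, 2.22, 2.79, 3.14, 3.14, 3.14].

### API

Orientations are given as [roll, pitch, yaw] about the fixed x, y, z axes, in that order (R = Rz(yaw) Ry(pitch) Rx(roll)).
In Python, from bench import readout, optics, manip gives the robot as it stands.
- The arm moves only by the tool arm_command, never from a script. Its argument "series" is a list of rows, each an object with "xyz": the shift along the tool's x, y, z as a fraction of full scale, a list of three; "turn": the turn, a rotation vector about the tool's x, y, z as a fraction of full scale, a list of three; "gripper": the opening, from 0 (shut) to 1 (fully open). A call has 1 to 5 rows; each row is the pose to reach, as a shift and turn from the pose commanded when the call began, along the tool's axes at that moment, turning the shorter way round; what a row does not reach only later rows make up. Full scale, the value 1, is 0.75 m for a shift and 180 degrees for a turn. A row lasts 1/10 s, in which the tool goes at most 50 mm and 8.59 degrees, less where a joint would pass 70% of its speed; a pose out of reach is approached as far as the arm can. A call with a number of a shift or a turn outside -1 to 1 is refused whole. A call with a gripper value outside its range is refused whole. The fingers move at their own pace and stop on an object; "squeeze" is the grip in N (left out, the last holds). Time passes only in rows, so rows that repeat a pose let the fingers close. It gives the time, the measured TCP pose, the force and the opening at its end, in the units of the state.
- readout.sense(): the state, without advancing time (a new reading comes with each control period).
- optics.read_camera(name): name is "scene" or "side" or "wrist"; returns the picture (480x640x3 uint8, red, green, blue); there is no depth.
- optics.camera_model(name): a dict with "intrinsics" (3x3 intrinsics, pixels), "camera_from_world" (4x4, takes a point from world to camera coordinates); the wrist camera has in their place "T_tool_cam" (4x4, takes a point from camera to tool coordinates, whose origin is the TCP and whose axes are the flange's). Camera axes: x right, y down, z forward; pixel columns grow to the right and rows downward; lengths in m; the calibration is good to about 2 mm. A picture is of the moment at which its call begins: read the wrist's pose just before it. camera_model takes no time and is no camera call.
- manip.job_done(): hands the job in, once; it reports no verdict.
Trained networks look in the newest picture that a camera, given by its name, has taken for a name from the list of things; names that differ only in an ending like _2 or _b are one class to them, and where a whole thing is asked for, a point or a joint stands for the part that bears it (a point fixed in the world has none). Each returns a list of dicts, best first, with "score" (0 to 1); they miss things now and then, are a little off and sometimes report something else, mostly with a low value. They report only what shows in the picture. A call takes as long as a camera call. They do not tell look-alikes from the thing itself.
- optics.find_in(target, camera): "box" ([centre column, centre row, width, height] in pixels, round what is visible of it).
- optics.trace(target, camera): "pixels" (480x640 bool, what is visible of it) and "box" ([centre column, centre row, width, height] in pixels, round what is visible of it).
The state is a dict: "time_s": time; "joints": joint angles; "joint_velocities": joint speeds; "effort": joint torques, N m; "eef_pos": TCP position; "orientation": TCP orientation; "contact_force": force on the tool from outside, world axes, zero at the start; "moment": the same for the moment, N m; "opening": opening from 0.0 (shut) to 1.0 (fully open).
Only numpy, scipy, OpenCV 4.12 (cv2) and the standard library are available. Lean on these libraries where they do the work, as an engineer would, in place of code of your own. Each camera call takes 0.05 s, during which the arm holds its last target. There are 200 camera calls.

### The job

Lever the shut cover of the capping jig up with the blade of the palette knife, swing it right open and lay the knife back down flat on the table. Then build up the tin in the jig's round pocket, each part square on the one below: the open balm tin that stands among the things left of the jig, the white sealing disc on it, the wooden lid over both; finally push the cover down flat onto the lid. Do not knock the timer, the marker or the two finished tins about.

Things in the scene. Friction and masses are not known exactly. Their poses are not given: they have to be found in the camera images.
- jig: Capping jig screwed to the table: grey block 180 (x) x 110 (y) x 22 mm; origin on the table under its pocket's centre; its own -x is the front and points roughly to world +y (robot's left). On the front edge (x -90 to -80 mm) a wall, 62 mm high at both sides, 46 mm in the middle 58 mm (the pry notch under the cover). Hinge cheeks at the +x end, 73 mm high
- pocket (a point): centre of the floor of the jig's pocket, 12 mm above the table; round pocket 73 mm across, 10 mm deep, chamfered mouth; its rim is open on the jig's +y and -y sides (slots 44 mm wide, down to the floor level, for the fingers); axes as the jig
- notch (a point): middle of the pry notch's opening in the front face of the jig's wall, 54 mm above the table (notch 58 mm wide, from 46 to 62 mm high); axes as the jig
- cover_hinge (a point): middle of the cover's hinge axis (along the jig's y), at jig x = +84 mm, 65 mm above the table
- press_cover (a joint): angle of the cover: 0 = shut and level over the pocket, grows as its front swings up and over to the +x end; stop at 1.75 rad; a stiff hinge, it stays where it is left
- cover_plate: the cover: aluminium plate 178 x 104 x 6 mm, origin on the hinge axis at mid-thickness; it runs to its own x = -186 mm; shut, it overhangs the front wall by 12 mm. Under it, over the pocket's centre, a round black rubber pad (44 mm across, reaching 6.5 mm below the plate) that presses on the lid
- cover_lip (a point): middle of the front lower edge of the cover (shut: 62 mm above the table)
- knife: palette knife 231 mm long lying flat; origin on its underside at mid-length, y towards the handle end. Round wooden handle y = +6 to +116 mm (14 to 22 mm wide, 8 to 16 thick, its axis 8 to 9 mm up); thin stiff steel blade, 22 mm wide, 1 mm thick, y = +6 to the tip at -116 mm, rising from 0 at the tip to 5 mm at the handle
- tin: open filled balm tin: bamboo sleeve 70 mm across and 24 mm high, out of it stands a metal cup 57 mm across to 31 mm height; origin at the centre of its underside, z up
- seal: white plastic sealing disc 58 mm across, 8 mm thick, shallow recess in its top; origin at the centre of its underside; lies on the tin's cup
- lid: wooden lid, opening down: 68 mm across, 19 mm high, cavity 62 mm across and 14 mm deep; origin at the centre of its underside (lower rim), z up; over disc and cup its rim ends 25 mm above the tin's underside, 1 mm clear of the sleeve
- timer: bystander: white round dial timer with a red grip bar, 64 mm across, 38 mm high; origin at the centre of its underside
- capped_a: bystander: finished tin with its wooden lid on, 70 mm across, 44 mm high; origin at the centre of its underside
- capped_b: bystander: second finished tin, the same
- marker: bystander: marker pen, 19 x 132 x 16 mm, lying along its y; origin under its middle
There are look-alikes about, which are no part of the job. Leave any blue look-alike of the lid alone.

How it is judged:
On the way, in this order (a step that is already met when the one before it is completed fails the run):
1. the knife's blade has levered the cover up (value of joint press_cover above 0.25 rad and contact force between knife and cover_plate above 0.2 N).
2. the cover is swung right open (value of joint press_cover above 1.45 rad), for 0.2 s.
3. the knife is laid down and the tin sits in the pocket, flat and let go (horizontal distance between tin and pocket below 0.004 m and z of tin in the frame of pocket between -0.002 and 0.0025 m and angle between tin's own z axis and vertical below 0.04 rad and height (world z) of knife below 0.015 m and angle between knife's own z axis and vertical below 0.2 rad and contact force between the fingers and tin below 0.05 N), for 0.2 s.
4. the sealing disc lies centred on the tin in the pocket, let go (horizontal distance between tin and pocket below 0.004 m and z of tin in the frame of pocket between -0.002 and 0.0025 m and angle between tin's own z axis and vertical below 0.04 rad and horizontal distance between seal and tin below 0.005 m and z of seal in the frame of pocket between 0.0285 and 0.0335 m and angle between seal's own z axis and vertical below 0.05 rad and contact force between the fingers and seal below 0.05 N), for 0.2 s.
5. the lid sits over disc and tin, square and let go (horizontal distance between tin and pocket below 0.004 m and z of tin in the frame of pocket between -0.002 and 0.0025 m and angle between tin's own z axis and vertical below 0.04 rad and horizontal distance between seal and tin below 0.005 m and z of seal in the frame of pocket between 0.0285 and 0.0335 m and angle between each of seal, lid's own z axis and vertical below 0.05 rad and horizontal distance between lid and tin below 0.004 m and z of lid in the frame of pocket between 0.0225 and 0.0275 m and contact force between the fingers and lid below 0.05 N), for 0.2 s.
At the end, for the whole second after the job is handed in: The tin sits flat in the pocket (within 4 mm of its centre), the disc flat on it (within 5 mm) and the lid square over both (within 4 mm of the tin's centre), each within 2.5 mm of its seated height; the cover is shut on the lid within 0.04 rad; the knife lies flat on the table; all at rest (horizontal distance between tin and pocket below 0.004 m and z of tin in the frame of pocket between -0.002 and 0.0025 m and angle between tin's own z axis and vertical below 0.04 rad and horizontal distance between seal and tin below 0.005 m and z of seal in the frame of pocket between 0.0285 and 0.0335 m and angle between each of seal, lid's own z axis and vertical below 0.05 rad and horizontal distance between lid and tin below 0.004 m and z of lid in the frame of pocket between 0.0225 and 0.0275 m and linear speed of each of tin, seal, lid, knife below 0.01 m/s and value of joint press_cover below 0.04 rad and height (world z) of knife below 0.015 m and angle between knife's own z axis and vertical below 0.2 rad); the robot touches nothing.
It fails at once if timer is pushed more than 20 mm away or tipped (distance of timer from where it was at the start of the episode above 0.02 m or angle between timer's own z axis and vertical above 0.4 rad).
It fails at once if capped_a is pushed more than 20 mm away or tipped (distance of capped_a from where it was at the start of the episode above 0.02 m or angle between capped_a's own z axis and vertical above 0.4 rad).
It fails at once if capped_b is pushed more than 20 mm away or tipped (distance of capped_b from where it was at the start of the episode above 0.02 m or angle between capped_b's own z axis and vertical above 0.4 rad).
It fails at once if marker is pushed more than 20 mm away or tipped (distance of marker from where it was at the start of the episode above 0.02 m).
It also fails if it takes over 72 s, if anything falls off the work surface, if the arm or the gripper's body presses on something with over 40 N, if the wrist force passes 120 N, or if a joint passes its speed limit or range.

## Working session

There is one attempt and no reset: what is moved stays moved. The work goes in short steps, Python scripts to look and compute and a tool call to move; the robot and the scene stay as the last step left them, time stands still between calls to the robot, and variables do not carry over. Pictures are saved under pics/ and viewed, about 8 in all and at most 12, crops included, and the job is handed in when it is done.

Besides the shell and the picture viewer there is one more tool, called after "Request:" by a JSON object that holds its "name" and its "arguments", one argument or row to a line. arm_command: Moves the arm, as the interface text tells. Its arguments: {"type":"object","properties":{"series":{"type":"array"},"squeeze":{"type":"number"}},"required":["series"]}

```bash
mkdir -p pics; ls; cat > h.py <<'E'
import numpy as np, cv2
from scipy.spatial.transform import Rotation as R
from bench import readout, optics, manip
def pose():
    s=readout.sense(); T=np.eye(4); T[:3,:3]=R.from_euler('xyz',s['orientation']).as_matrix(); T[:3,3]=s['eef_pos']; return T
def cam(name,T=None):
    m=optics.camera_model(name); K=np.array(m['intrinsics'])
    if name=='wrist': C=np.linalg.inv((pose() if T is None else T)@np.array(m['T_tool_cam']))
    else: C=np.array(m['camera_from_world'])
    return K,C
def proj(P,K,C):
    P=np.atleast_2d(P); q=(K@(P@C[:3,:3].T+C[:3,3]).T).T; return q[:,:2]/q[:,2:]
def ray(uv,z,K,C):
    d=C[:3,:3].T@np.linalg.inv(K)@np.array([uv[0],uv[1],1.]); o=-C[:3,:3].T@C[:3,3]
    return o+d*(z-o[2])/d[2]
def snap(name,fn=None):
    im=optics.read_camera(name)
    if fn: cv2.imwrite('pics/'+fn,cv2.cvtColor(im,cv2.COLOR_RGB2BGR))
    return im
def move(p,rpy,base=None):
    "numbers for series row to reach world TCP p, rpy"
    T=pose() if base is None else base
    Rt=R.from_euler('xyz',rpy).as_matrix()
    d=T[:3,:3].T@(np.array(p)-T[:3,3]); w=R.from_matrix(T[:3,:3].T@Rt).as_rotvec()
    return (d/0.75).round(4),(w/np.pi).round(4)
E
python3 - <<'E'
from h import *
print(readout.sense())
for n in ['scene','side','wrist']:
    snap(n,n+'0.png'); K,C=cam(n); print(n,K.tolist(),(-C[:3,:3].T@C[:3,3]).round(3),C[2,:3].round(2))
    if n=='wrist': print(np.array(optics.camera_model(n)['T_tool_cam']).round(3).tolist()); continue
    for t in ['jig','knife','tin','seal','lid','timer','capped_a','marker']:
        for r in optics.find_in(t,n):
            if r['score']>.3: b=r['box']; print(t,round(r['score'],2),np.round(b),ray(b[:2],0.02,K,C).round(3)[:2])
E
```

```text
pics
{'time_s': 0.0, 'joints': array([ 1.02840619e+00,  4.91586551e-01,  1.55951150e+00,  1.50322534e-05,
        1.09170535e+00, -1.05568879e-01]), 'joint_velocities': array([ 0.00069199, -0.00225669,  0.00057408, -0.00100273, -0.00034509,
        0.00183749]), 'effort': array([ 7.62498676e-04, -6.18428349e+01, -2.61613512e+01, -4.76637695e-05,
        3.77627832e-03,  1.08307400e-06]), 'eef_pos': array([0.26424834, 0.56612685, 0.2446896 ]), 'orientation': array([-3.14039005e+00, -1.40837153e-04,  2.70476437e+00]), 'contact_force': array([-0.62811036, -0.51592523, -0.63857177]), 'moment': array([-0.01534305, -0.00549651,  0.01195836]), 'opening': 0.9989502880911958}
scene [[621.5204578025736, 0.0, 308.0438445303781], [0.0, 621.5204578025736, 241.17997623858207], [0.0, 0.0, 1.0]] [-0.305 -0.527  0.663] [ 0.69  0.52 -0.49]
jig 0.69 [404. 293. 115.  99.] [ 0.547 -0.1  ]
knife 0.65 [248. 292.  94.  36.] [0.386 0.134]
tin 0.55 [258. 219.  28.  25.] [0.618 0.309]
seal 0.55 [199. 237.  29.  15.] [0.486 0.36 ]
seal 0.31 [259. 218.  26.  23.] [0.624 0.311]
lid 0.9 [369. 345.  44.  37.] [ 0.3
[... 485 characters left out ...]
1 0.11]
tin 0.88 [356. 205.  23.  19.] [0.631 0.319]
seal 0.53 [312. 201.  20.  11.] [0.503 0.336]
seal 0.5 [322. 287.  64.  59.] [ 0.546 -0.052]
lid 0.93 [252. 309.  32.  29.] [ 0.396 -0.135]
lid 0.85 [326. 244.  27.  20.] [0.551 0.119]
timer 0.57 [318. 219.  23.  26.] [0.526 0.238]
timer 0.37 [355. 205.  25.  23.] [0.63  0.319]
capped_a 0.79 [370. 254.  31.  31.] [0.663 0.083]
capped_a 0.63 [360. 223.  27.  27.] [0.64  0.221]
wrist [[381.28833007391154, 0.0, 323.1946001634407], [0.0, 381.28833007391154, 243.2161789667348], [0.0, 0.0, 1.0]] [0.188 0.602 0.374] [ 0.29 -0.14 -0.95]
[[-0.0, -0.946, -0.324, 0.084], [1.0, -0.0, -0.001, -0.0], [0.001, -0.324, 0.946, -0.129], [0.0, 0.0, 0.0, 1.0]]
```

```bash
python3 - <<'E'
import cv2
a=cv2.imread('pics/scene0.png')[180:420,120:500]; b=cv2.imread('pics/side0.png')[150:360,200:440]
cv2.imwrite('pics/a.png',cv2.resize(a,(800,505),interpolation=cv2.INTER_CUBIC)); cv2.imwrite('pics/b.png',cv2.resize(b,(680,595),interpolation=cv2.INTER_CUBIC))
E
```

```text
(no output)
```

View pics/a.png

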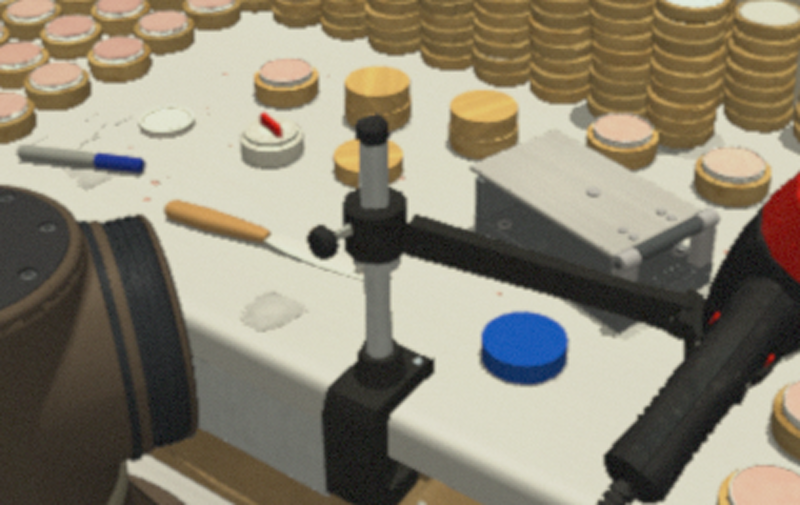

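View pics/b.png

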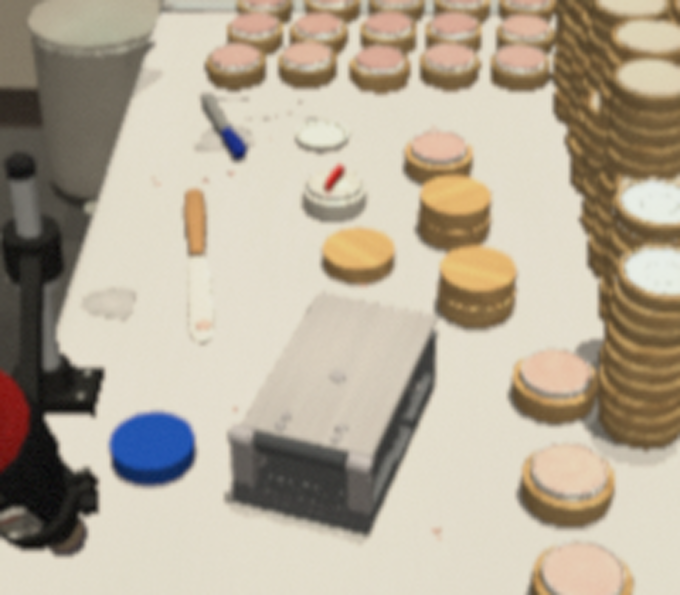

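The scene picture shows the knife at pixel (248,292) with its handle to the left, the lid at (296,259), the timer at (253,246), the seal at (199,237) and the open tin at (258,219). The capped tins sit behind these, the jig is at (404,293), and a pole with a heat gun stands in front right. I'm going above the middle for a wrist look.

```bash
python3 - <<'E'
from h import *
print(move([0.50,0.15,0.38],[np.pi,0,np.pi/2]))
for n in ['scene','side']:
    K,C=cam(n)
    print(n, [ray(p,z,K,C).round(3) for p,z in ([((300,355),0),((297,240),.2)] if n=='scene' else [((222,287),0),((207,208),.2)])])
E
```

```text
(array([-0.5195, -0.3701, -0.1796]), array([ 0.    , -0.    ,  0.3609]))
scene [array([ 0.319, -0.036,  0.   ]), array([ 0.342, -0.019,  0.2  ])]
side [array([ 0.307, -0.039,  0.   ]), array([ 0.289, -0.005,  0.2  ])]
```

Request:
{"name": "arm_command", "arguments": {
  "series": [
    {"xyz": [-0.26, -0.185, -0.18], "turn": [0, 0, 0.18], "gripper": 1},
    {"xyz": [-0.26, -0.185, -0.18], "turn": [0, 0, 0.18], "gripper": 1},
    {"xyz": [-0.26, -0.185, -0.18], "turn": [0, 0, 0.18], "gripper": 1},
    {"xyz": [-0.52, -0.37, -0.18], "turn": [0, 0, 0.36], "gripper": 1},
    {"xyz": [-0.52, -0.37, -0.18], "turn": [0, 0, 0.36], "gripper": 1}
  ]
}}

```text
time_s: 1.45
eef_pos: [0.3779, 0.3654, 0.3373]
orientation: [3.14, -0.0, 1.949]
contact_force: [0.6, 0.3, -0.1]
opening: 0.999
```

```bash
python3 - <<'E'
from h import *
print(pose()[:3,3],readout.sense()['orientation'],move([0.50,0.15,0.38],[np.pi,0,np.pi/2]))
E
```

```text
[0.37788311 0.36542661 0.33732993] [ 3.14018822e+00 -4.13895780e-04  1.94918733e+00] (array([-0.327 ,  0.0453, -0.057 ]), array([ 0.0004, -0.0002,  0.1204]))
```

Request:
{"name": "arm_command", "arguments": {
  "series": [
    {"xyz": [-0.327, 0.045, -0.057], "turn": [0, 0, 0.12], "gripper": 1},
    {"xyz": [-0.327, 0.045, -0.057], "turn": [0, 0, 0.12], "gripper": 1},
    {"xyz": [-0.327, 0.045, -0.057], "turn": [0, 0, 0.12], "gripper": 1},
    {"xyz": [-0.327, 0.045, -0.057], "turn": [0, 0, 0.12], "gripper": 1},
    {"xyz": [-0.327, 0.045, -0.057], "turn": [0, 0, 0.12], "gripper": 1}
  ]
}}

```text
time_s: 1.95
eef_pos: [0.5005, 0.1513, 0.3795]
orientation: [3.141, -0.0, 1.578]
contact_force: [1.0, 0.6, 0.2]
opening: 1.005
```

Request:
{"name": "arm_command", "arguments": {
  "series": [
    {"xyz": [0, 0, 0], "turn": [0, 0, 0], "gripper": 1},
    {"xyz": [0, 0, 0], "turn": [0, 0, 0], "gripper": 1},
    {"xyz": [0, 0, 0], "turn": [0, 0, 0], "gripper": 1}
  ]
}}

```text
time_s: 2.25
eef_pos: [0.4994, 0.154, 0.3787]
orientation: [-3.141, -0.0, 1.578]
contact_force: [-0.1, 0.8, 0.2]
opening: 1.003
```

```bash
python3 - <<'E'
from h import *
T=pose(); print(T[:3,3],readout.sense()['orientation'],readout.sense()['joints'].round(2))
snap('wrist','w1.png'); K,C=cam('wrist',T); np.savez('w1.npz',T=T)
for t,z in [('jig',.062),('knife',.005),('tin',.031),('seal',.008),('lid',.019),('timer',.03),('capped_a',.044)]:
    for r in optics.trace(t,'wrist'):
        if r['score']>.3:
            b=r['box']; (u,v),(w,h),a=cv2.minAreaRect(np.argwhere(r['pixels'])[:,::-1].astype(np.float32))
            print(t,round(r['score'],2),np.round(b),ray(b[:2],z,K,C).round(4)[:2], 'minrect',np.round([u,v,w,h,a],1))
E
```

```text
[0.49937974 0.15395162 0.37869963] [-3.14112126e+00 -2.36192370e-04  1.57836559e+00] [0.17 0.23 1.61 0.   1.31 0.16]
jig 0.9 [356. 357. 121. 143.] [ 0.5454 -0.0807] minrect [353.7 357.5  87.8 139.2  19.3]
knife 0.64 [246. 183.  50. 168.] [0.3967 0.1488] minrect [246.3 181.6 175.2  18.9  78.2]
tin 0.86 [436.  36.  59.  69.] [0.6228 0.3189] minrect [437.   34.5  69.   64.   90. ]
seal 0.63 [329.   4.  33.   8.] [0.5034 0.3542] minrect [329.5   4.    8.   31.   90. ]
lid 0.94 [363. 184.  50.  56.] [0.5499 0.1508] minrect [363.7 182.   51.9  52.1  56.3]
lid 0.8 [253. 358.  43.  44.] [ 0.3938 -0.1152] minrect [255.  357.5  43.   44.   90. ]
timer 0.93 [343. 102.  50.  59.] [0.5211 0.2493] minrect [344.5  99.5  55.   51.   90. ]
capped_a 0.95 [445. 233.  64.  59.] [0.6535 0.0932] minrect [443.8 231.7  60.1  53.7  45. ]
```

View pics/w1.png

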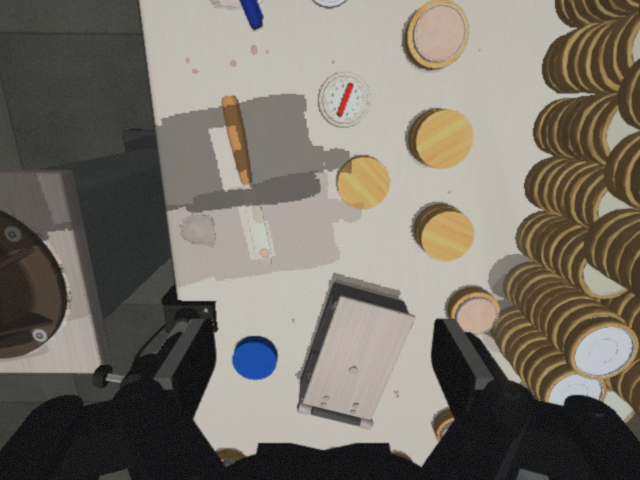

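The wrist picture shows the knife from (231,97) at the handle end to (262,262) at the tip. The jig cover's corners are at about (341,293), (414,316), (370,425) and (302,405), the lid is at (363,183) and the tin at (436,34). I'm measuring the jig and knife.

```bash
python3 - <<'E'
from h import *
from scipy.optimize import least_squares
T=np.load('w1.npz')['T']; K,C=cam('wrist',T)
im=cv2.imread('pics/w1.png')
# jig pose: fit top plate outline (z=.068) & cross-check
c=np.array([[341,293],[414,316]],float)
g=cv2.cvtColor(im,cv2.COLOR_BGR2GRAY)
def plate(p):
    x,y,a=p; ca,sa=np.cos(a),np.sin(a)
    q=np.array([[-102,-52],[-102,52]])/1000.
    return np.c_[x+q[:,0]*ca-q[:,1]*sa,y+q[:,0]*sa+q[:,1]*ca,[.068]*2]
for u in c: print('corner',ray(u,.068,K,C).round(4))
for u in [(302,405),(370,425)]: print('rear',ray(u,.068,K,C).round(4))
f=least_squares(lambda p:(proj(plate(p),K,C)-np.array([[414,316],[341,293]])).ravel(),[.55,-.09,-1.8]); print(f.x,f.fun)
for u,z in [((231,97),.010),((247,185),.008),((262,262),0),((240,183),.008),((252,183),.008)]: print('knife',ray(u,z,K,C).round(4))
cv2.imwrite('pics/w1j.png',np.hstack([cv2.resize(im[265:440,280:440],None,fx=2.5,fy=2.5,interpolation=cv2.INTER_CUBIC),cv2.resize(im[85:272,200:300],None,fx=2.34,fy=2.34,interpolation=cv2.INTER_CUBIC)[:437]]))
E
```

```text
corner [0.522  0.0197 0.068 ]
corner [ 0.6179 -0.0128  0.068 ]
rear [ 0.4703 -0.1577  0.068 ]
rear [ 0.569 -0.193  0.068]
[ 0.60297288  0.09986591 -5.04180692] [ 0.95304987  0.46231336 -0.93226648 -0.37598109]
knife [0.3851 0.2543 0.01  ]
knife [0.398  0.1463 0.008 ]
knife [0.4114 0.0341 0.    ]
knife [0.3889 0.1489 0.008 ]
knife [0.4047 0.149  0.008 ]Traceback (most recent call last):
  File "<stdin>", line 16, in <module>
    return _nx.concatenate(arrs, 1, dtype=dtype, casting=casting)
           ~~~~~~~~~~~~~~~^^^^^^^^^^^^^^^^^^^^^^^^^^^^^^^^^^^^^^^
ValueError: all the input array dimensions except for the concatenation axis must match exactly, but along dimension 0, the array at index 0 has size 438 and the array at index 1 has size 437
```

```bash
python3 - <<'E'
from h import *
print(move([0.394,0.174,0.17],[np.pi,0,1.69]))
E
```

```text
(array([ 0.0281, -0.1408,  0.2785]), array([ 0.    , -0.    , -0.0355]))
```

Request:
{"name": "arm_command", "arguments": {
  "series": [
    {"xyz": [0.028, -0.141, 0.278], "turn": [0, 0, -0.0355], "gripper": 1},
    {"xyz": [0.028, -0.141, 0.278], "turn": [0, 0, -0.0355], "gripper": 1},
    {"xyz": [0.028, -0.141, 0.278], "turn": [0, 0, -0.0355], "gripper": 0.5},
    {"xyz": [0.028, -0.141, 0.278], "turn": [0, 0, -0.0355], "gripper": 0.5},
    {"xyz": [0.028, -0.141, 0.278], "turn": [0, 0, -0.0355], "gripper": 0.5}
  ]
}}

```text
time_s: 3.15
eef_pos: [0.3919, 0.1736, 0.1685]
orientation: [-3.14, 0.0, 1.69]
contact_force: [0.5, 0.5, -0.2]
opening: 0.517
```

Request:
{"name": "arm_command", "arguments": {
  "series": [
    {"xyz": [0, 0, 0], "turn": [0, 0, 0], "gripper": 0.5},
    {"xyz": [0, 0, 0], "turn": [0, 0, 0], "gripper": 0.5},
    {"xyz": [0, 0, 0], "turn": [0, 0, 0], "gripper": 0.5}
  ]
}}

```text
time_s: 3.45
eef_pos: [0.3957, 0.1738, 0.1718]
orientation: [3.139, -0.0, 1.689]
contact_force: [0.7, -0.0, 0.7]
opening: 0.501
```

```bash
python3 - <<'E'
from h import *
T=pose(); print(T[:3,3],readout.sense()['orientation'])
im=snap('wrist','w2.png'); K,C=cam('wrist',T)
hsv=cv2.cvtColor(im,cv2.COLOR_RGB2HSV)
m=cv2.inRange(hsv,(5,110,60),(20,255,255)); n,l,st,ce=cv2.connectedComponentsWithStats(m)
i=1+st[1:,4].argmax(); pts=np.argwhere(l==i)[:,::-1]
W=np.array([ray(p,.009,K,C)[:2] for p in pts[::7]]); mu=W.mean(0); u,s,v=np.linalg.svd(W-mu); d=v[0]*np.sign(v[0][1])
t=(W-mu)@d; w=(W-mu)@np.array([-d[1],d[0]])
print('handle n',len(pts),mu,'dir',d,np.arctan2(d[1],d[0]),'ext',t.min(),t.max(),'w',np.percentile(w,[1,99]))
E
```

```text
[0.39568708 0.1737904  0.17182875] [ 3.13851879e+00 -4.62094019e-04  1.68927796e+00]
handle n 4977 [0.66146756 0.08201827] dir [-0.62897996  0.77742151] 2.2510367658184647 ext -0.06802178724502554 0.046957890344977826 w [-0.0309172   0.03153311]
```

View pics/w2.png

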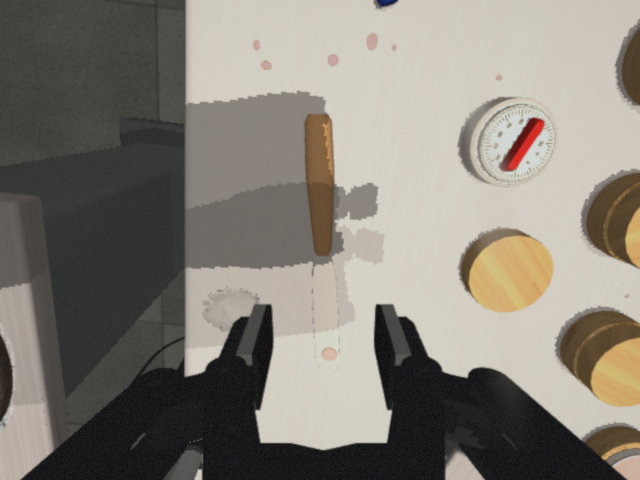

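The picture shows the handle from (318,115) to (323,255) and the blade tip at (329,368), both nearly centred between the jaws at column 323.

```bash
python3 - <<'E'
from h import *
T=pose(); K,C=cam('wrist',T)
for u,z in [((318,115),.009),((323,254),.008),((329,368),0)]: print(ray(u,z,K,C).round(4))
for i in range(4): print(readout.sense()['eef_pos'])
print(proj([[*T[:2,3],.01]],K,C))
E
```

```text
[0.3819 0.2546 0.009 ]
[0.3982 0.1479 0.008 ]
[0.4175 0.0321 0.    ]
[0.39554174 0.17372073 0.17179583]
[0.39554174 0.17372073 0.17179583]
[0.39554174 0.17372073 0.17179583]
[0.39554174 0.17372073 0.17179583]
[[323.53944942 224.18349789]]
```

Request:
{"name": "arm_command", "arguments": {
  "series": [
    {"xyz": [0, -0.002, 0.14], "turn": [0, 0, -0.013], "gripper": 0.5},
    {"xyz": [0, -0.002, 0.17], "turn": [0, 0, -0.013], "gripper": 0.5},
    {"xyz": [0, -0.002, 0.19], "turn": [0, 0, -0.013], "gripper": 0.5},
    {"xyz": [0, -0.002, 0.206], "turn": [0, 0, -0.013], "gripper": 0.5},
    {"xyz": [0, -0.002, 0.206], "turn": [0, 0, -0.013], "gripper": 0.5}
  ]
}}

```text
time_s: 4.0
eef_pos: [0.3931, 0.1732, 0.0148]
orientation: [-3.14, 0.0, 1.73]
contact_force: [0.5, 0.4, 0.9]
opening: 0.498
```

Request:
{"name": "arm_command", "arguments": {
  "series": [
    {"xyz": [0, 0, 0], "turn": [0, 0, 0], "gripper": 0.0},
    {"xyz": [0, 0, 0], "turn": [0, 0, 0], "gripper": 0.0},
    {"xyz": [0, 0, 0], "turn": [0, 0, 0], "gripper": 0.0},
    {"xyz": [0, 0, 0], "turn": [0, 0, 0], "gripper": 0.0},
    {"xyz": [0, 0, 0], "turn": [0, 0, 0], "gripper": 0.0}
  ],
  "squeeze": 110
}}

```text
time_s: 4.5
eef_pos: [0.3935, 0.1736, 0.0177]
orientation: [3.138, -0.0, 1.73]
contact_force: [-0.1, -0.8, 6.6]
opening: 0.148
```

```bash
python3 - <<'E'
from h import *
s=readout.sense(); print(s['eef_pos'],s['orientation'],s['contact_force'],s['opening'])
E
```

```text
[0.39348828 0.17361035 0.0176558 ] [ 3.13794239e+00 -4.29157013e-04  1.73010032e+00] [-0.06923292 -0.75039267  6.58485366] 0.14844143749832528
```

Request:
{"name": "arm_command", "arguments": {
  "series": [
    {"xyz": [0, 0, -0.06], "turn": [0, 0, 0], "gripper": 0.0},
    {"xyz": [0, 0, -0.12], "turn": [0, 0, 0], "gripper": 0.0},
    {"xyz": [0, 0, -0.18], "turn": [0, 0, 0], "gripper": 0.0},
    {"xyz": [0, 0, -0.18], "turn": [0, 0, 0], "gripper": 0.0},
    {"xyz": [0, 0, -0.18], "turn": [0, 0, 0], "gripper": 0.0}
  ]
}}

```text
time_s: 5.0
eef_pos: [0.3929, 0.1735, 0.1528]
orientation: [3.137, -0.001, 1.73]
contact_force: [0.5, 0.7, -1.8]
opening: 0.149
```

```bash
python3 - <<'E'
from h import *
s=readout.sense(); print(s['eef_pos'],s['opening'])
print(move([0.620,0.163,0.152],[np.pi,0,1.266]))
E
```

```text
[0.39289132 0.17349614 0.15279273] 0.14858906186568024
(array([-0.0619,  0.2967,  0.0024]), array([ 0.0014, -0.0005,  0.1478]))
```

Request:
{"name": "arm_command", "arguments": {
  "series": [
    {"xyz": [-0.031, 0.148, 0.001], "turn": [0, 0, 0.074], "gripper": 0.0},
    {"xyz": [-0.031, 0.148, 0.001], "turn": [0, 0, 0.074], "gripper": 0.0},
    {"xyz": [-0.062, 0.297, 0.002], "turn": [0, 0, 0.148], "gripper": 0.0},
    {"xyz": [-0.062, 0.297, 0.002], "turn": [0, 0, 0.148], "gripper": 0.0},
    {"xyz": [-0.062, 0.297, 0.002], "turn": [0, 0, 0.148], "gripper": 0.0}
  ]
}}

```text
time_s: 5.5
eef_pos: [0.6226, 0.1622, 0.1478]
orientation: [-3.141, 0.0, 1.261]
contact_force: [-0.8, -1.0, 0.0]
opening: 0.151
```

Request:
{"name": "arm_command", "arguments": {
  "series": [
    {"xyz": [0, 0, 0], "turn": [0, 0, 0], "gripper": 0.0},
    {"xyz": [0, 0, 0.04], "turn": [0, 0, 0], "gripper": 0.0},
    {"xyz": [0, 0, 0.08], "turn": [0, 0, 0], "gripper": 0.0},
    {"xyz": [0, 0, 0.11], "turn": [0, 0, 0], "gripper": 0.0},
    {"xyz": [0, 0, 0.11], "turn": [0, 0, 0], "gripper": 0.0}
  ]
}}

```text
time_s: 6.0
eef_pos: [0.6175, 0.1626, 0.0634]
orientation: [-3.136, 0.003, 1.265]
contact_force: [-0.9, 0.2, -0.2]
opening: 0.154
```

```bash
python3 - <<'E'
from h import *
s=readout.sense(); print(s['eef_pos'],s['orientation'],s['joints'].round(2))
im=snap('side'); im2=snap('scene')
a=cv2.resize(im[190:350,260:420],(560,560),interpolation=cv2.INTER_CUBIC)
cv2.imwrite('pics/s3.png',a[:,:,::-1])
E
```

```text
[0.61754684 0.16261155 0.06341533] [-3.13596842e+00  2.68609498e-03  1.26544375e+00] [0.15 0.73 1.67 0.   0.75 0.46]
```

View pics/s3.png

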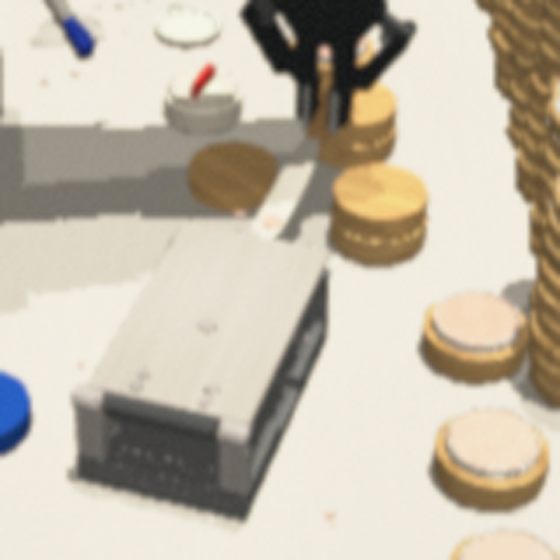

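The side picture shows the blade pointing at the middle of the cover's front edge, aligned with the jig. I'm letting it settle before checking height.

Request:
{"name": "arm_command", "arguments": {
  "series": [
    {"xyz": [0, 0, 0], "turn": [0, 0, 0], "gripper": 0.0},
    {"xyz": [0, 0, 0], "turn": [0, 0, 0], "gripper": 0.0},
    {"xyz": [0, 0, 0], "turn": [0, 0, 0], "gripper": 0.0}
  ]
}}

```text
time_s: 6.4
eef_pos: [0.6201, 0.1629, 0.0678]
orientation: [3.14, -0.001, 1.265]
contact_force: [0.5, 0.0, -0.7]
opening: 0.149
```

```bash
python3 - <<'E'
from h import *
s=readout.sense(); print(s['eef_pos'],s['orientation'],s['joint_velocities'].round(3))
from h import cam
# tip expected & projection checks in side image
T=pose(); tip=T@np.array([-.147,0,.0165,1]); print('tip',tip)
for n in ['side','scene']:
    K,C=cam(n); print(n,proj(np.array([tip[:3],[.570,.0035,.068]]),K,C).round(1))
E
```

```text
[0.6200799  0.16290581 0.06783544] [ 3.14040756e+00 -6.76671202e-04  1.26528563e+00] [-0.     0.005  0.002  0.001  0.     0.   ]
tip [0.57588722 0.02271766 0.05123599 1.        ]
side [[335.2 257.1]
 [332.7 256.3]]
scene [[355.5 252. ]
 [362.5 248.6]]
```

Request:
{"name": "arm_command", "arguments": {
  "series": [
    {"xyz": [-0.025, 0, 0], "turn": [0, 0, 0], "gripper": 0.0},
    {"xyz": [-0.05, 0, 0], "turn": [0, 0, 0], "gripper": 0.0},
    {"xyz": [-0.075, 0, 0], "turn": [0, 0, 0], "gripper": 0.0},
    {"xyz": [-0.1, 0, 0], "turn": [0, 0, 0], "gripper": 0.0},
    {"xyz": [-0.1, 0, 0], "turn": [0, 0, 0], "gripper": 0.0}
  ]
}}

```text
time_s: 6.9
eef_pos: [0.5966, 0.0885, 0.067]
orientation: [-3.141, 0.0, 1.263]
contact_force: [0.0, 0.6, -0.3]
opening: 0.153
```

```bash
python3 - <<'E'
from h import *
s=readout.sense(); print(s['eef_pos'],s['orientation'],s['contact_force'],s['moment'])
E
```

```text
[0.5965624  0.08846864 0.06700411] [-3.14100142e+00  3.03898630e-04  1.26252854e+00] [ 0.00295472  0.61334845 -0.25213061] [ 0.07481271  0.01104742 -0.00338156]
```

Request:
{"name": "arm_command", "arguments": {
  "series": [
    {"xyz": [0, 0, -0.01], "turn": [0, 0, 0], "gripper": 0.0},
    {"xyz": [-0.001, 0, -0.028], "turn": [0, 0.016, 0], "gripper": 0.0},
    {"xyz": [-0.003, 0, -0.047], "turn": [0, 0.032, 0], "gripper": 0.0},
    {"xyz": [-0.003, 0, -0.047], "turn": [0, 0.032, 0], "gripper": 0.0}
  ],
  "squeeze": 120
}}

```text
time_s: 7.3
eef_pos: [0.5973, 0.089, 0.104]
orientation: [3.139, -0.102, 1.265]
contact_force: [0.4, 0.3, -0.8]
opening: 0.144
```

```bash
python3 - <<'E'
from h import *
s=readout.sense(); print(s['eef_pos'],s['orientation'],s['contact_force'],s['moment'])
im=snap('side'); a=cv2.resize(im[190:350,260:420],(560,560),interpolation=cv2.INTER_CUBIC)
cv2.imwrite('pics/s4.png',a[:,:,::-1])
E
```

```text
[0.59730359 0.08898021 0.10398155] [ 3.13904719 -0.10238072  1.26489868] [ 0.36034334  0.2835042  -0.83995208] [-0.04263772 -0.01089188  0.07759911]
```

View pics/s4.png

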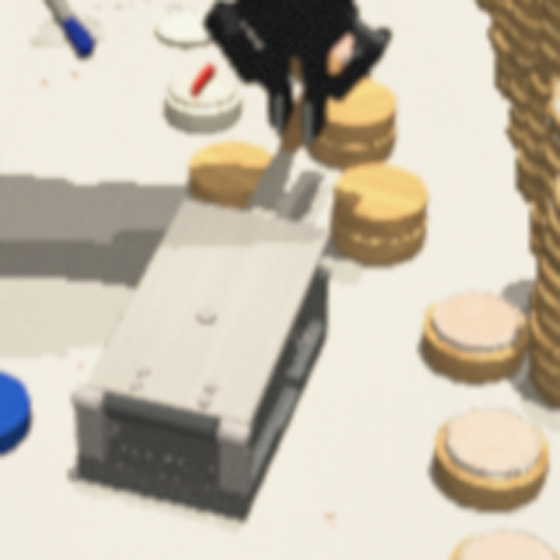

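Request:
{"name": "arm_command", "arguments": {
  "series": [
    {"xyz": [-0.003, 0, -0.037], "turn": [0, 0.032, 0], "gripper": 0.0},
    {"xyz": [-0.01, 0, -0.073], "turn": [0, 0.064, 0], "gripper": 0.0},
    {"xyz": [-0.0205, 0, -0.109], "turn": [0, 0.095, 0], "gripper": 0.0},
    {"xyz": [-0.0344, 0, -0.143], "turn": [0, 0.127, 0], "gripper": 0.0},
    {"xyz": [-0.0344, 0, -0.143], "turn": [0, 0.127, 0], "gripper": 0.0}
  ]
}}

```text
time_s: 7.85
eef_pos: [0.5859, 0.0527, 0.2077]
orientation: [3.14, -0.501, 1.264]
contact_force: [0.0, 0.6, -0.5]
opening: 0.142
```

```bash
python3 - <<'E'
from h import *
s=readout.sense(); print(s['eef_pos'],s['orientation'],s['contact_force'],s['moment'],s['joints'])
im=snap('side'); a=cv2.resize(im[150:350,240:440],(560,560),interpolation=cv2.INTER_CUBIC)
cv2.imwrite('pics/s5.png',a[:,:,::-1])
E
```

```text
[0.58594112 0.05269505 0.20769784] [ 3.13975762 -0.50072608  1.26373617] [ 0.04236628  0.60220118 -0.53190189] [-0.23909894  0.13082033  0.00617855] [-0.22349139  0.47028997  1.81022337  0.64314419  0.92303235 -0.32850367]
```

View pics/s5.png

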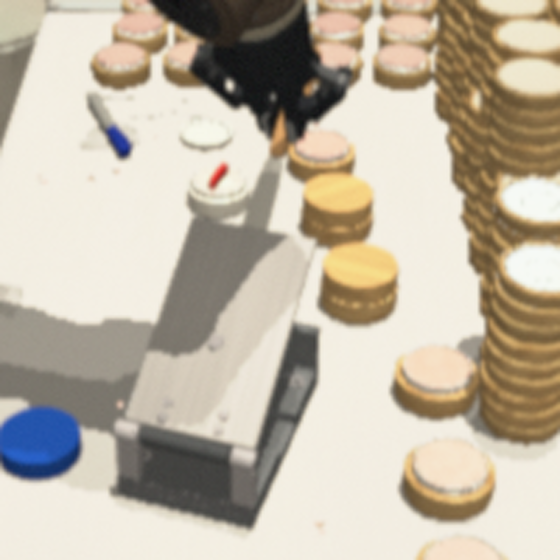

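The picture shows the cover raised to roughly 0.5 rad, riding on the blade with its front corners near (195,222) and (315,243) in the crop. Next I push on with the tip along the arc.

Request:
{"name": "arm_command", "arguments": {
  "series": [
    {"xyz": [-0.002, 0, -0.021], "turn": [0, 0, 0], "gripper": 0.0},
    {"xyz": [-0.0055, 0, -0.043], "turn": [0, 0, 0], "gripper": 0.0},
    {"xyz": [-0.0125, 0, -0.064], "turn": [0, 0, 0], "gripper": 0.0},
    {"xyz": [-0.0215, 0, -0.084], "turn": [0, 0, 0], "gripper": 0.0},
    {"xyz": [-0.0215, 0, -0.084], "turn": [0, 0, 0], "gripper": 0.0}
  ]
}}

```text
time_s: 8.4
eef_pos: [0.5724, 0.0114, 0.2547]
orientation: [3.14, -0.498, 1.266]
contact_force: [-0.1, 0.3, -1.4]
opening: 0.143
```

Request:
{"name": "arm_command", "arguments": {
  "series": [
    {"xyz": [-0.0255, 0, -0.035], "turn": [0, 0, 0], "gripper": 0.0},
    {"xyz": [-0.04, 0, -0.049], "turn": [0, 0, 0], "gripper": 0.0},
    {"xyz": [-0.0585, 0, -0.063], "turn": [0, 0, 0], "gripper": 0.0},
    {"xyz": [-0.0817, 0, -0.0757], "turn": [0, 0, 0], "gripper": 0.0},
    {"xyz": [-0.0817, 0, -0.0757], "turn": [0, 0, 0], "gripper": 0.0}
  ]
}}

```text
time_s: 8.9
eef_pos: [0.5478, -0.0666, 0.2738]
orientation: [-3.141, -0.499, 1.263]
contact_force: [0.1, 0.0, -1.6]
opening: 0.144
```

```bash
python3 - <<'E'
from h import *
s=readout.sense(); print(s['eef_pos'],s['orientation'],s['contact_force'],s['moment'],s['joints'],s['opening'])
im=snap('side'); im2=snap('scene')
a=cv2.resize(im[130:350,240:440],(400,440),interpolation=cv2.INTER_CUBIC)
b=cv2.resize(im2[180:400,320:520],(400,440),interpolation=cv2.INTER_CUBIC)
cv2.imwrite('pics/s6.png',np.hstack([a,b])[:,:,::-1])
E
```

```text
[ 0.54777332 -0.0666073   0.27377765] [-3.14117823 -0.49868169  1.26308138] [ 0.13980702  0.01151253 -1.56443863] [-0.25266089  0.10197892 -0.002656  ] [-0.45332773  0.37500023  1.76283862  0.54624608  1.14522356 -0.41158914] 0.14395015489045693
```

View pics/s6.png

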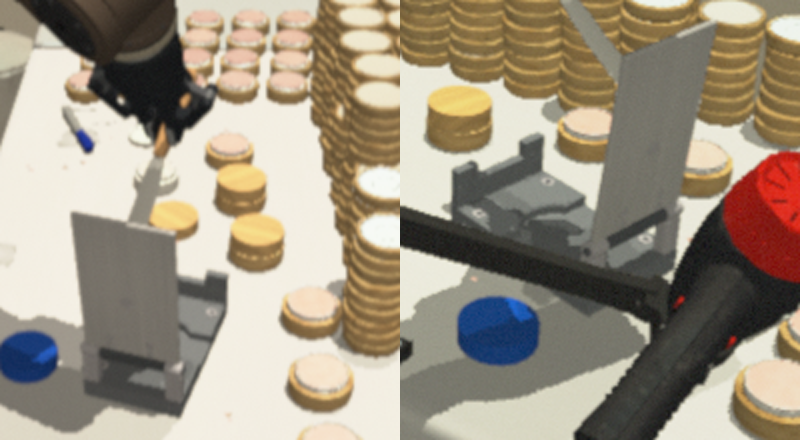

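The picture shows the cover standing nearly upright with the pocket open below it. I'm triangulating its top edge to get the angle.

```bash
cat >> h.py <<'E'
def tri(obs):
    A=[]
    for n,(u,v) in obs:
        K,C=cam(n); P=K@C[:3]; A+= [u*P[2]-P[0],v*P[2]-P[1]]
    X=np.linalg.svd(np.array(A))[2][-1]; return X[:3]/X[3]
E
python3 - <<'E'
from h import *
a=tri([('side',(276.5,236)),('scene',(430,210))]); b=tri([('side',(329,248)),('scene',(476,191))]); print(a,b,(a+b)/2,np.linalg.norm(a-b))
m=(a+b)/2; f=np.array([.30,.954])
# hinge from side/scene: cheek tops
for pocket in ([.539,-.094],[.536,-.101]):
    hg=np.array(pocket)-.084*f; o=(m[:2]-hg)@f; print('hinge',hg,'theta',np.arctan2(m[2]-.065,o))
E
```

```text
[ 0.46522957 -0.17477141  0.24471693] [ 0.56565955 -0.2047679   0.24367285] [ 0.51544456 -0.18976966  0.24419489] 0.10481917816244658
hinge [ 0.5138   -0.174136] theta 1.6511006822701004
hinge [ 0.5108   -0.181136] theta 1.6089660501135152
```

Request:
{"name": "arm_command", "arguments": {
  "series": [
    {"xyz": [0.06, 0, 0], "turn": [0, 0, 0], "gripper": 0.0},
    {"xyz": [0.12, 0, 0], "turn": [0, 0, 0], "gripper": 0.0},
    {"xyz": [0.16, 0, 0], "turn": [0, 0, 0], "gripper": 0.0},
    {"xyz": [0.16, 0, 0], "turn": [0, 0, 0], "gripper": 0.0}
  ]
}}

```text
time_s: 9.4
eef_pos: [0.5803, 0.0389, 0.3336]
orientation: [3.138, -0.5, 1.271]
contact_force: [-1.2, -0.2, -1.3]
opening: 0.144
```

```bash
python3 - <<'E'
from h import *
T=pose(); print(T[:3,3]); print(move([0.394,0.174,0.16],[np.pi,0,1.73]))
E
```

```text
[0.58029071 0.03894619 0.33358936]
(array([-0.0245, -0.2913,  0.2494]), array([ 0.0376, -0.1562, -0.1434]))
```

Request:
{"name": "arm_command", "arguments": {
  "series": [
    {"xyz": [-0.0245, -0.291, 0.249], "turn": [0.0376, -0.1562, -0.1434], "gripper": 0.0},
    {"xyz": [-0.0245, -0.291, 0.249], "turn": [0.0376, -0.1562, -0.1434], "gripper": 0.0},
    {"xyz": [-0.0245, -0.291, 0.249], "turn": [0.0376, -0.1562, -0.1434], "gripper": 0.0},
    {"xyz": [-0.0245, -0.291, 0.249], "turn": [0.0376, -0.1562, -0.1434], "gripper": 0.0},
    {"xyz": [-0.0245, -0.291, 0.249], "turn": [0.0376, -0.1562, -0.1434], "gripper": 0.0}
  ]
}}

```text
time_s: 9.9
eef_pos: [0.4166, 0.1543, 0.1808]
orientation: [-3.139, 0.003, 1.732]
contact_force: [1.3, 1.0, -1.1]
opening: 0.144
```

```bash
python3 - <<'E'
from h import *
T=pose(); print(T[:3,3],readout.sense()['orientation']); print(move([0.394,0.174,0.0175],[np.pi,0,1.73]))
E
```

```text
[0.41664436 0.15430348 0.18080074] [-3.13944814e+00  2.78581352e-03  1.73163108e+00]
(array([ 0.0314, -0.0251,  0.2177]), array([-0.0007,  0.0009,  0.0005]))
```

Request:
{"name": "arm_command", "arguments": {
  "series": [
    {"xyz": [0.0314, -0.025, 0.06], "turn": [0, 0, 0], "gripper": 0.0},
    {"xyz": [0.0314, -0.025, 0.12], "turn": [0, 0, 0], "gripper": 0.0},
    {"xyz": [0.0314, -0.025, 0.17], "turn": [0, 0, 0], "gripper": 0.0},
    {"xyz": [0.0314, -0.025, 0.19], "turn": [0, 0, 0], "gripper": 0.0},
    {"xyz": [0.0314, -0.025, 0.19], "turn": [0, 0, 0], "gripper": 0.0}
  ]
}}

```text
time_s: 10.4
eef_pos: [0.3942, 0.1734, 0.0373]
orientation: [-3.134, -0.0, 1.727]
contact_force: [-0.3, 0.4, -0.2]
opening: 0.143
```

Request:
{"name": "arm_command", "arguments": {
  "series": [
    {"xyz": [0, 0, 0], "turn": [0, 0, 0], "gripper": 0.0},
    {"xyz": [0, 0, 0], "turn": [0, 0, 0], "gripper": 0.0},
    {"xyz": [0, 0, 0], "turn": [0, 0, 0], "gripper": 0.0}
  ]
}}

```text
time_s: 10.7
eef_pos: [0.3959, 0.1736, 0.0404]
orientation: [-3.141, -0.001, 1.726]
contact_force: [0.3, -0.4, -0.3]
opening: 0.139
```

```bash
python3 - <<'E'
from h import *
T=pose(); print(T[:3,3],readout.sense()['orientation']); print(move([0.394,0.174,0.0175],[np.pi,0,1.73]))
E
```

```text
[0.39586756 0.1736081  0.04035337] [-3.14070811e+00 -8.33434783e-04  1.72617955e+00]
(array([ 0.0009, -0.0024,  0.0305]), array([-0.0003, -0.0003, -0.0012]))
```

Lower, open narrowly, then lift.

Request:
{"name": "arm_command", "arguments": {
  "series": [
    {"xyz": [0, 0, 0.015], "turn": [0, 0, 0], "gripper": 0.0},
    {"xyz": [0, 0, 0.029], "turn": [0, 0, 0], "gripper": 0.0},
    {"xyz": [0, 0, 0.029], "turn": [0, 0, 0], "gripper": 0.0},
    {"xyz": [0, 0, 0.029], "turn": [0, 0, 0], "gripper": 0.2},
    {"xyz": [0, 0, 0.029], "turn": [0, 0, 0], "gripper": 0.4}
  ],
  "squeeze": 30
}}

```text
time_s: 11.2
eef_pos: [0.3953, 0.1735, 0.0177]
orientation: [-3.139, -0.001, 1.726]
contact_force: [-0.0, 0.3, 0.3]
opening: 0.358
```

Request:
{"name": "arm_command", "arguments": {
  "series": [
    {"xyz": [0, 0, 0], "turn": [0, 0, 0], "gripper": 0.5},
    {"xyz": [0, 0, 0], "turn": [0, 0, 0], "gripper": 0.5},
    {"xyz": [0, 0, -0.06], "turn": [0, 0, 0], "gripper": 0.5},
    {"xyz": [0, 0, -0.12], "turn": [0, 0, 0], "gripper": 0.5},
    {"xyz": [0, 0, -0.2], "turn": [0, 0, 0], "gripper": 1}
  ]
}}

```text
time_s: 11.7
eef_pos: [0.3951, 0.1733, 0.1588]
orientation: [-3.137, -0.0, 1.726]
contact_force: [0.4, -0.5, -1.0]
opening: 0.654
```

```bash
python3 - <<'E'
from h import *
T=pose(); print(T[:3,3],readout.sense()['orientation'],readout.sense()['opening'])
K,C=cam('wrist',T); im=snap('wrist','w7.png')
print(move([0.57,0.24,0.33],[np.pi,0,np.pi/2]))
E
```

```text
[0.39514797 0.17329204 0.158754  ] [-3.13657537e+00 -4.10011945e-04  1.72610370e+00] 0.6535659097465342
(array([ 0.0515,  0.2422, -0.218 ]), array([ 0.0014, -0.0006,  0.0496]))
```

```bash
python3 - <<'E'
from h import *
print(move([0.60,0.30,0.22],[np.pi,0,np.pi/2]))
E
```

```text
(array([ 0.1241,  0.2935, -0.071 ]), array([ 0.0014, -0.0006,  0.0496]))
```

Request:
{"name": "arm_command", "arguments": {
  "series": [
    {"xyz": [0.124, 0.293, -0.07], "turn": [0, 0, 0.05], "gripper": 1},
    {"xyz": [0.124, 0.293, -0.07], "turn": [0, 0, 0.05], "gripper": 1},
    {"xyz": [0.124, 0.293, -0.07], "turn": [0, 0, 0.05], "gripper": 1},
    {"xyz": [0.124, 0.293, -0.07], "turn": [0, 0, 0.05], "gripper": 1},
    {"xyz": [0.124, 0.293, -0.07], "turn": [0, 0, 0.05], "gripper": 1}
  ]
}}

```text
time_s: 12.25
eef_pos: [0.6002, 0.3006, 0.2101]
orientation: [-3.139, -0.0, 1.569]
contact_force: [-0.4, -0.3, 0.2]
opening: 0.996
```

Request:
{"name": "arm_command", "arguments": {
  "series": [
    {"xyz": [0, 0, 0], "turn": [0, 0, 0], "gripper": 1},
    {"xyz": [0, 0, 0], "turn": [0, 0, 0], "gripper": 1},
    {"xyz": [0, 0, 0], "turn": [0, 0, 0], "gripper": 1}
  ]
}}

```text
time_s: 12.55
eef_pos: [0.5976, 0.2989, 0.2089]
orientation: [-3.137, 0.0, 1.569]
contact_force: [-0.3, 0.3, -0.5]
opening: 0.994
```

```bash
python3 - <<'E'
from h import *
T=pose(); print(T[:3,3],readout.sense()['orientation'])
im=snap('wrist','w8.png'); K,C=cam('wrist',T); np.savez('w8.npz',T=T)
for t,z in [('tin',.024),('seal',.008),('lid',.019)]:
    for r in optics.trace(t,'wrist'):
        if r['score']>.3:
            b=r['box']; c,_=cv2.findContours(r['pixels'].astype(np.uint8),cv2.RETR_EXTERNAL,cv2.CHAIN_APPROX_NONE); c=max(c,key=len)
            e=cv2.fitEllipse(c); print(t,round(r['score'],2),np.round(b),'ell',np.round(e[0],1),np.round(e[1],1),ray(e[0],z,K,C).round(4)[:2])
E
```

```text
[0.59760829 0.29885138 0.20894653] [-3.13701663e+00  4.95636452e-04  1.56908407e+00]
tin 0.58 [360. 187.  84.  87.] ell [360.1 186.9] [83.  83.7] [0.6266 0.324 ]
seal 0.84 [211. 111.  72.  76.] ell [211.6 113.3] [68.3 75.1] [0.5046 0.3818]
lid 0.87 [278. 355.  66.  68.] ell [278.2 353.9] [66.6 67.6] [0.5514 0.1579]
```

View pics/w8.png

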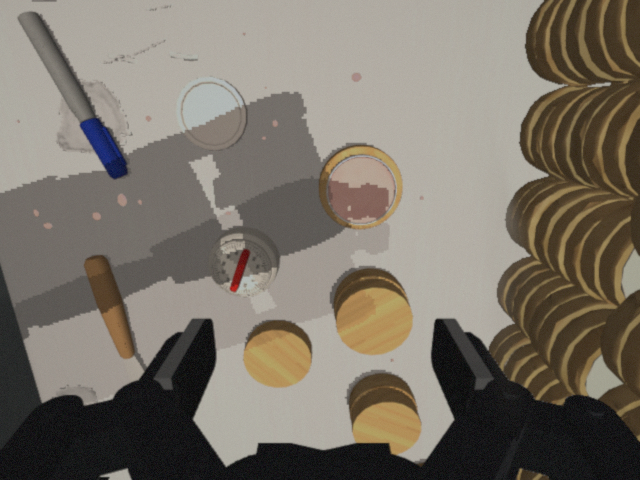

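The picture shows the tin at (360,187), seal at (211,112), lid at (278,355) and timer at (243,265). The knife handle lies at (108,305). I'm going over the tin for one measurement with it centred on the TCP.

Request:
{"name": "arm_command", "arguments": {
  "series": [
    {"xyz": [0.033, 0.038, 0.015], "turn": [0, 0, 0], "gripper": 1},
    {"xyz": [0.033, 0.038, 0.015], "turn": [0, 0, 0], "gripper": 1},
    {"xyz": [0.033, 0.038, 0.015], "turn": [0, 0, 0], "gripper": 1},
    {"xyz": [0.033, 0.038, 0.015], "turn": [0, 0, 0], "gripper": 1},
    {"xyz": [0.033, 0.038, 0.015], "turn": [0, 0, 0], "gripper": 1}
  ]
}}

```text
time_s: 13.25
eef_pos: [0.6268, 0.3237, 0.1988]
orientation: [-3.139, -0.0, 1.569]
contact_force: [0.1, -0.9, 0.1]
opening: 1.002
```

```bash
cat >> h.py <<'E'
def look(t,z,fn=None):
    "ellipse fit of thing t in the wrist view, world xy at height z"
    T=pose(); im=snap('wrist',fn); K,C=cam('wrist',T); print('tcp',T[:3,3].round(4),readout.sense()['orientation'].round(4)); out=[]
    for r in optics.trace(t,'wrist'):
        if r['score']>.3:
            c,_=cv2.findContours(r['pixels'].astype(np.uint8),cv2.RETR_EXTERNAL,cv2.CHAIN_APPROX_NONE); c=max(c,key=len)
            e=cv2.fitEllipse(c); p=ray(e[0],z,K,C); d=T[:3,:3].T@(p-T[:3,3])
            print(t,round(r['score'],2),'ell',np.round(e[0],1),np.round(e[1],1),p.round(4)[:2],'tool d/0.75',(d/.75).round(4))
E
python3 - <<'E'
from h import *
look('tin',.024,'w9.png')
im=cv2.imread('pics/w9.png'); g=cv2.medianBlur(cv2.cvtColor(im,cv2.COLOR_BGR2GRAY),5)
print(cv2.HoughCircles(g,cv2.HOUGH_GRADIENT,1.5,60,param1=120,param2=50,minRadius=30,maxRadius=75))
E
```

```text
tcp [0.6268 0.3237 0.1988] [-3.1391e+00 -3.0000e-04  1.5689e+00]
tin 0.91 ell [325.1 218.5] [82.6 83.6] [0.6272 0.3246] tool d/0.75 [0.0012 0.0011 0.233 ]
[[[591.75  74.25  69.15]
  [581.25 302.25  60.9 ]
  [248.25 380.25  34.5 ]
  [558.75 171.75  67.5 ]
  [339.75 342.75  42.  ]
  [507.75 326.25  42.75]
  [615.75 194.25  65.85]
  [324.75 216.75  43.5 ]
  [530.25 264.75  39.45]
  [353.25 431.25  33.3 ]]]
```

Request:
{"name": "arm_command", "arguments": {
  "series": [
    {"xyz": [0.001, 0.001, 0.06], "turn": [0, 0, 0], "gripper": 1},
    {"xyz": [0.001, 0.001, 0.12], "turn": [0, 0, 0], "gripper": 1},
    {"xyz": [0.001, 0.001, 0.18], "turn": [0, 0, 0], "gripper": 1},
    {"xyz": [0.001, 0.001, 0.22], "turn": [0, 0, 0], "gripper": 1},
    {"xyz": [0.001, 0.001, 0.242], "turn": [0, 0, 0], "gripper": 1}
  ]
}}

```text
time_s: 13.85
eef_pos: [0.6263, 0.3243, 0.0141]
orientation: [-3.136, 0.001, 1.569]
contact_force: [-0.2, -0.0, 0.2]
opening: 1.001
```

Request:
{"name": "arm_command", "arguments": {
  "series": [
    {"xyz": [0, 0, 0], "turn": [0, 0, 0], "gripper": 1},
    {"xyz": [0, 0, 0], "turn": [0, 0, 0], "gripper": 0.7},
    {"xyz": [0, 0, 0], "turn": [0, 0, 0], "gripper": 0.7},
    {"xyz": [0, 0, 0], "turn": [0, 0, 0], "gripper": 0.7},
    {"xyz": [0, 0, 0], "turn": [0, 0, 0], "gripper": 0.7}
  ],
  "squeeze": 40
}}

```text
time_s: 14.35
eef_pos: [0.6283, 0.3252, 0.0191]
orientation: [3.141, -0.001, 1.569]
contact_force: [-1.5, -0.3, 7.5]
opening: 0.785
```

Request:
{"name": "arm_command", "arguments": {
  "series": [
    {"xyz": [0, 0, -0.06], "turn": [0, 0, 0], "gripper": 0.7},
    {"xyz": [0, 0, -0.12], "turn": [0, 0, 0], "gripper": 0.7},
    {"xyz": [0, 0, -0.18], "turn": [0, 0, 0], "gripper": 0.7},
    {"xyz": [0, 0, -0.24], "turn": [0, 0, 0], "gripper": 0.7},
    {"xyz": [0, 0, -0.24], "turn": [0, 0, 0], "gripper": 0.7}
  ]
}}

```text
time_s: 14.85
eef_pos: [0.6299, 0.3257, 0.2051]
orientation: [3.133, -0.005, 1.569]
contact_force: [0.7, 0.0, -0.6]
opening: 0.787
```

```bash
python3 - <<'E'
from h import *
s=readout.sense(); print(s['opening'])
look('tin',.024,'w10.png')
print(move([0.539,-0.094,0.30],[np.pi,0,1.275]))
E
```

```text
0.7868998403780041
tcp [0.6299 0.3257 0.2051] [ 3.1376e+00 -3.0000e-03  1.5692e+00]
tin 0.6 ell [323.5 338.4] [176.  177.5] [0.6307 0.2095] tool d/0.75 [-0.1561 -0.0007  0.2407]
(array([-0.5585, -0.1178, -0.1359]), array([-0.0001, -0.0004,  0.0936]))
```

Request:
{"name": "arm_command", "arguments": {
  "series": [
    {"xyz": [-0.28, -0.059, 0], "turn": [0, 0, 0.047], "gripper": 0.7},
    {"xyz": [-0.28, -0.059, 0], "turn": [0, 0, 0.047], "gripper": 0.7},
    {"xyz": [-0.28, -0.059, 0], "turn": [0, 0, 0.047], "gripper": 0.7},
    {"xyz": [-0.28, -0.059, 0], "turn": [0, 0, 0.047], "gripper": 0.7},
    {"xyz": [-0.28, -0.059, 0], "turn": [0, 0, 0.047], "gripper": 0.7}
  ]
}}

```text
time_s: 15.45
eef_pos: [0.5817, 0.1112, 0.1956]
orientation: [-3.136, 0.001, 1.419]
contact_force: [-0.4, 0.7, 0.4]
opening: 0.784
```

```bash
python3 - <<'E'
from h import *
print(pose()[:3,3],move([0.539,-0.094,0.20],[np.pi,0,1.275]))
E
```

```text
[0.581726   0.11117445 0.1956293 ] (array([-0.279 , -0.0149, -0.0053]), array([-0.0018,  0.0006,  0.0457]))
```

Request:
{"name": "arm_command", "arguments": {
  "series": [
    {"xyz": [-0.279, -0.015, 0], "turn": [0, 0, 0.046], "gripper": 0.7},
    {"xyz": [-0.279, -0.015, 0], "turn": [0, 0, 0.046], "gripper": 0.7},
    {"xyz": [-0.279, -0.015, 0], "turn": [0, 0, 0.046], "gripper": 0.7},
    {"xyz": [-0.279, -0.015, 0], "turn": [0, 0, 0.046], "gripper": 0.7},
    {"xyz": [-0.279, -0.015, 0], "turn": [0, 0, 0.046], "gripper": 0.7}
  ]
}}

```text
time_s: 15.95
eef_pos: [0.5399, -0.0939, 0.1959]
orientation: [-3.137, 0.001, 1.273]
contact_force: [0.3, 0.3, -0.1]
opening: 0.786
```

Request:
{"name": "arm_command", "arguments": {
  "series": [
    {"xyz": [0, 0, 0], "turn": [0, 0, 0], "gripper": 0.7},
    {"xyz": [0, 0, 0], "turn": [0, 0, 0], "gripper": 0.7},
    {"xyz": [0, 0, 0], "turn": [0, 0, 0], "gripper": 0.7}
  ]
}}

```text
time_s: 16.25
eef_pos: [0.5413, -0.0888, 0.1965]
orientation: [-3.138, 0.001, 1.279]
contact_force: [0.2, -0.6, -0.9]
opening: 0.785
```

```bash
python3 - <<'E'
from h import *
T=pose(); np.savez('w11.npz',T=T); print(T[:3,3],readout.sense()['orientation'])
im=snap('wrist','w11.png'); K,C=cam('wrist',T); print(proj([[.539,-.094,.022]],K,C))
E
```

```text
[ 0.54127938 -0.08881329  0.19654979] [-3.13813041e+00  5.38701276e-04  1.27870005e+00]
[[323.97632551 225.86388104]]
```

View pics/w11.png

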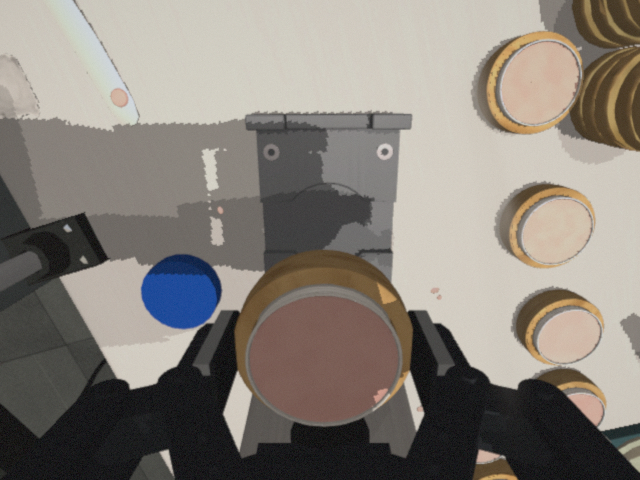

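The picture shows the pocket's front rim arc at (325,184), the finger slots' near edges at row 200 on both sides and their far edges at about row 251. The wall's front edge runs from (246,114) to (412,114), and the held tin is centred at column 324. I'm fitting the jig's pose from these edges.

```bash
python3 - <<'E'
from h import *
g=cv2.cvtColor(cv2.imread('pics/w11.png'),cv2.COLOR_BGR2GRAY).astype(int)
def peaks(a,o,th=14):
    d=np.convolve(a,[1,1,0,-1,-1],'same'); return [(o+i,int(d[i])) for i in range(2,len(a)-2) if abs(d[i])>th and abs(d[i])>=max(abs(d[i-2:i+3]))]
for c in (255,268,275,325,380,388,405): print('col',c,peaks(g[100:275,c-2:c+3].mean(1),100))
for r in (118,124,145,175,190,225): print('row',r,peaks(g[r-1:r+2,235:425].mean(0),235))
E
```

```text
col 255 [(112, -166), (123, -79), (130, 71), (196, -45)]
col 268 [(112, -151), (122, -81), (128, -36), (134, 31), (144, 71), (149, -71), (155, 54), (159, -57), (196, -28), (249, -20), (253, 22)]
col 275 [(112, -143), (116, 58), (122, -78), (128, -36), (132, 37), (145, 67), (150, -42), (154, 31), (159, -59), (194, -29), (249, -20), (253, 21), (264, 14), (269, -16)]
col 325 [(112, -170), (116, 48), (127, -86), (137, 28), (141, -20), (145, 27), (152, 67), (182, -93), (190, -33), (246, 57), (250, -46), (267, 36)]
col 380 [(112, -165), (127, -53), (133, 34), (145, 100), (149, -59), (154, 45), (158, -94), (230, -15), (236, -19), (249, -102), (253, 89), (265, 22), (270, -70)]
col 388 [(112, -171), (127, -51), (133, 34), (144, 117), (149, -94), (154, 71), (158, -101), (229, -26), (248, -99), (253, 102), (266, 25)]
col 405 [(113, -171), (129, 170)]
row 118 [(244, -117), (283, -124), (286, 124), (368, -126), (373, 138), (412, 141)]
row 124 [(245, -97), (251, 21), (254, -20), (261, 23), (264, -21), (283, -46), (287, 48), (298, 23), (301, -21), (310, 52), (316, 30), (368, -83), (373, 137), (411, 153)]
row 145 [(256, -85), (266, 54), (275, -48), (327, 73), (379, 99), (390, -97), (399, 132)]
row 175 [(258, -97), (321, 89), (397, 146)]
row 190 [(259, -100), (301, -17), (306, 19), (330, 15), (338, 72), (344, 14), (350, -37), (355, 33), (396, 146)]
row 225 [(264, -77), (342, 51), (347, 17), (362, -42), (367, 55), (392, 143)]
```

```bash
python3 - <<'E'
from h import *
from scipy.optimize import least_squares
T=np.load('w11.npz')['T']; K,C=cam('wrist',T)
def w(p,q):
    ca,sa=np.cos(p[2]),np.sin(p[2]); q=np.atleast_2d(q)/1000.
    return np.c_[p[0]+q[:,0]*ca-q[:,1]*sa,p[1]+q[:,0]*sa+q[:,1]*ca,q[:,2]+ (p[3] if len(p)>3 else 0)]
def res(p,full=True):
    a=proj(w(p,[[-90,-55,62],[-90,55,62],[-80,50,62],[-90,-29,62],[-90,29,62]]),K,C)
    r=[a[0,0]-244.5,a[0,1]-112,a[1,0]-412.5,a[1,1]-112.5,a[2,1]-129,a[3,0]-284.5,a[4,0]-370.5]
    for row,l,rr in ((175,258,397),(190,259,396)):
        for s,u in ((-55,l),(55,rr)):
            e=proj(w(p,[[-60,s,22],[-22,s,22]]),K,C); r.append(e[0,0]+(row-e[0,1])/(e[1,1]-e[0,1])*(e[1,0]-e[0,0])-u)
    return np.array(r)
for p0 in ([.54,-.094,-1.85],[.54,-.094,-1.85,0.]):
    f=least_squares(res,p0); p=f.x; print(p,f.fun.round(1))
    P=w(p,[[0,0,12],[0,0,22],[-36.5,0,22],[-36.5,0,12],[-22,-55,22],[22,-55,22],[22,45,22],[-22,-55,12],[22,45,12]]); print(proj(P,K,C).round(1).tolist())
    d=T[:3,:3].T@(P[0]-T[:3,3]); print('tool d/.75',(d/.75).round(4),'yaw err',(p[2]+np.pi+0-readout.sense()['orientation'][2]))
E
```

```text
[ 0.54112383 -0.09579079 -1.86520573] [-0.6  0.3 -0.1  0.2 -0.4 -0.8  2.  -0.  -0.2 -0.2 -0.2]
[[327.0, 223.8], [327.1, 227.1], [327.3, 183.3], [327.2, 181.1], [259.4, 200.9], [262.1, 251.8], [380.0, 252.2], [261.3, 198.3], [378.5, 248.2]]
tool d/.75 [-0.0088  0.0033  0.2461] yaw err -0.002521832021461945
[ 5.41120781e-01 -9.57902661e-02 -1.86540218e+00 -1.27748402e-03] [-0.2  0.3 -0.5  0.2 -0.4 -0.6  1.8  0.2 -0.5  0.  -0.4]
[[327.0, 223.4], [327.0, 226.7], [327.3, 183.0], [327.2, 180.8], [259.6, 200.6], [262.3, 251.3], [379.8, 251.7], [261.5, 197.9], [378.2, 247.7]]
tool d/.75 [-0.0088  0.0033  0.2478] yaw err -0.0027182753082308775
```

Request:
{"name": "arm_command", "arguments": {
  "series": [
    {"xyz": [-0.0084, 0.0033, 0.05], "turn": [0, 0, 0], "gripper": 0.7},
    {"xyz": [-0.0084, 0.0033, 0.11], "turn": [0, 0, 0], "gripper": 0.7},
    {"xyz": [-0.0084, 0.0033, 0.16], "turn": [0, 0, 0], "gripper": 0.7},
    {"xyz": [-0.0084, 0.0033, 0.19], "turn": [0, 0, 0], "gripper": 0.7},
    {"xyz": [-0.0084, 0.0033, 0.205], "turn": [0, 0, 0], "gripper": 0.7}
  ]
}}

```text
time_s: 16.8
eef_pos: [0.5406, -0.0958, 0.041]
orientation: [-3.136, 0.001, 1.278]
contact_force: [1.4, -0.0, -0.1]
opening: 0.783
```

Request:
{"name": "arm_command", "arguments": {
  "series": [
    {"xyz": [0, 0, 0], "turn": [0, 0, 0], "gripper": 0.7},
    {"xyz": [0, 0, 0.006], "turn": [0, 0, 0], "gripper": 0.7},
    {"xyz": [0, 0, 0.012], "turn": [0, 0, 0], "gripper": 0.7},
    {"xyz": [0, 0, 0.012], "turn": [0, 0, 0], "gripper": 0.7},
    {"xyz": [0, 0, 0.012], "turn": [0, 0, 0], "gripper": 0.7}
  ]
}}

```text
time_s: 17.3
eef_pos: [0.5421, -0.0966, 0.0355]
orientation: [3.141, 0.0, 1.277]
contact_force: [1.7, 6.8, 5.0]
opening: 0.782
```

Request:
{"name": "arm_command", "arguments": {
  "series": [
    {"xyz": [0, 0, 0.003], "turn": [0, 0, 0], "gripper": 0.7},
    {"xyz": [0, 0, 0.003], "turn": [0, 0, 0], "gripper": 0.7},
    {"xyz": [0, 0, 0.003], "turn": [0, 0, 0], "gripper": 0.7}
  ]
}}

```text
time_s: 17.6
eef_pos: [0.5423, -0.0964, 0.0338]
orientation: [3.141, -0.0, 1.277]
contact_force: [1.7, 10.2, 11.0]
opening: 0.785
```

```bash
python3 - <<'E'
from h import *
s=readout.sense(); print(s['eef_pos'],s['orientation'],s['contact_force'],s['moment'])
E
```

```text
[ 0.54234078 -0.09639577  0.03381163] [ 3.14068915e+00 -8.83136551e-05  1.27690770e+00] [ 1.70000121 10.16467918 11.03922589] [ 1.42036354 -0.19198982 -0.05544252]
```

Request:
{"name": "arm_command", "arguments": {
  "series": [
    {"xyz": [0.001, 0, 0], "turn": [0, 0, 0], "gripper": 0.7},
    {"xyz": [0.002, 0, 0], "turn": [0, 0, 0], "gripper": 0.7},
    {"xyz": [0.002, 0, 0], "turn": [0, 0, 0], "gripper": 0.7},
    {"xyz": [0.002, 0, 0.003], "turn": [0, 0, 0], "gripper": 0.7},
    {"xyz": [0.002, 0, 0.003], "turn": [0, 0, 0], "gripper": 0.7}
  ]
}}

```text
time_s: 18.1
eef_pos: [0.5421, -0.0959, 0.031]
orientation: [-3.141, 0.001, 1.277]
contact_force: [-1.3, 1.1, 16.7]
opening: 0.785
```

Request:
{"name": "arm_command", "arguments": {
  "series": [
    {"xyz": [0, 0, -0.001], "turn": [0, 0, 0], "gripper": 0.85},
    {"xyz": [0, 0, -0.001], "turn": [0, 0, 0], "gripper": 1},
    {"xyz": [0, 0, -0.001], "turn": [0, 0, 0], "gripper": 1},
    {"xyz": [0, 0, -0.001], "turn": [0, 0, 0], "gripper": 1},
    {"xyz": [0, 0, -0.001], "turn": [0, 0, 0], "gripper": 1}
  ]
}}

```text
time_s: 18.6
eef_pos: [0.5414, -0.0957, 0.0302]
orientation: [-3.138, 0.001, 1.277]
contact_force: [-0.7, 0.1, -0.9]
opening: 0.998
```

Request:
{"name": "arm_command", "arguments": {
  "series": [
    {"xyz": [0, 0, -0.05], "turn": [0, 0, 0], "gripper": 1},
    {"xyz": [0, 0, -0.11], "turn": [0, 0, 0], "gripper": 1},
    {"xyz": [0, 0, -0.17], "turn": [0, 0, 0], "gripper": 1},
    {"xyz": [0, 0, -0.22], "turn": [0, 0, 0], "gripper": 1},
    {"xyz": [0, 0, -0.22], "turn": [0, 0, 0], "gripper": 1}
  ]
}}

```text
time_s: 19.1
eef_pos: [0.5436, -0.0961, 0.2001]
orientation: [3.137, 0.001, 1.277]
contact_force: [0.8, 0.2, -0.6]
opening: 1.002
```

Request:
{"name": "arm_command", "arguments": {
  "series": [
    {"xyz": [0, 0, 0], "turn": [0, 0, 0], "gripper": 1},
    {"xyz": [0, 0, 0], "turn": [0, 0, 0], "gripper": 1}
  ]
}}

```text
time_s: 19.3
eef_pos: [0.5415, -0.0955, 0.1942]
orientation: [-3.137, 0.001, 1.277]
contact_force: [0.3, -0.3, -0.1]
opening: 0.999
```

```bash
python3 - <<'E'
from h import *
look('tin',.036,'w12.png')
p=[.5411,-.0958]
T=pose();print(move([0.505,0.378,0.19],[np.pi,0,1.4]))
E
```

```text
tcp [ 0.5415 -0.0955  0.1942] [-3.1361e+00  7.0000e-04  1.2769e+00]
tin 0.64 ell [325.  225.3] [86.8 88. ] [ 0.5413 -0.0958] tool d/0.75 [-0.0003  0.0009  0.2109]
(array([ 0.5902, -0.2295,  0.0061]), array([-0.0017,  0.0001, -0.0392]))
```

```bash
python3 - <<'E'
from h import *
print(move([0.5046,0.3818,0.195],[np.pi,0,1.277]))
E
```

```text
(array([ 0.5949, -0.2316, -0.0006]), array([-0.0017,  0.0002, -0.    ]))
```

Request:
{"name": "arm_command", "arguments": {
  "series": [
    {"xyz": [0.2975, -0.116, 0], "turn": [0, 0, 0], "gripper": 0.9},
    {"xyz": [0.2975, -0.116, 0], "turn": [0, 0, 0], "gripper": 0.9},
    {"xyz": [0.2975, -0.116, 0], "turn": [0, 0, 0], "gripper": 0.9},
    {"xyz": [0.2975, -0.116, 0], "turn": [0, 0, 0], "gripper": 0.9},
    {"xyz": [0.2975, -0.116, 0], "turn": [0, 0, 0], "gripper": 0.9}
  ]
}}

```text
time_s: 19.9
eef_pos: [0.5225, 0.1455, 0.1944]
orientation: [-3.137, 0.001, 1.278]
contact_force: [0.1, -0.3, -0.3]
opening: 0.902
```

Request:
{"name": "arm_command", "arguments": {
  "series": [
    {"xyz": [0.2975, -0.116, 0], "turn": [0, 0, 0], "gripper": 0.9},
    {"xyz": [0.2975, -0.116, 0], "turn": [0, 0, 0], "gripper": 0.9},
    {"xyz": [0.2975, -0.116, 0], "turn": [0, 0, 0], "gripper": 0.9},
    {"xyz": [0.2975, -0.116, 0], "turn": [0, 0, 0], "gripper": 0.9},
    {"xyz": [0.2975, -0.116, 0], "turn": [0, 0, 0], "gripper": 0.9}
  ]
}}

```text
time_s: 20.4
eef_pos: [0.5038, 0.3844, 0.1942]
orientation: [-3.137, 0.002, 1.278]
contact_force: [0.5, -0.3, -0.1]
opening: 0.897
```

Request:
{"name": "arm_command", "arguments": {
  "series": [
    {"xyz": [0, 0, 0], "turn": [0, 0, 0], "gripper": 0.9},
    {"xyz": [0, 0, 0], "turn": [0, 0, 0], "gripper": 0.9},
    {"xyz": [0, 0, 0], "turn": [0, 0, 0], "gripper": 0.9}
  ]
}}

```text
time_s: 20.7
eef_pos: [0.5047, 0.381, 0.1947]
orientation: [-3.138, 0.002, 1.276]
contact_force: [-0.1, -0.8, 0.2]
opening: 0.9
```

```bash
python3 - <<'E'
from h import *
look('seal',.006,'w13.png')
T=pose(); K,C=cam('wrist',T)
for r in optics.find_in('marker','wrist'): print('marker',r['score'],np.round(r['box']),ray(r['box'][:2],.008,K,C))
print(move([0.5413,-0.0955,0.195],[np.pi,0,1.277]))
E
```

```text
tcp [0.5047 0.381  0.1947] [-3.1380e+00  1.6000e-03  1.2757e+00]
seal 0.71 ell [323.8 213.9] [65.  65.5] [0.5039 0.3818] tool d/0.75 [ 0.0013 -0.0003  0.2516]
marker 0.78 [201. 236. 118. 125.] [0.39650866 0.39442848 0.008     ]
(array([-5.935e-01,  2.310e-01,  5.000e-04]), array([-0.001 ,  0.0003, -0.0005]))
```

Request:
{"name": "arm_command", "arguments": {
  "series": [
    {"xyz": [0.001, 0, 0.06], "turn": [0, 0, 0], "gripper": 0.76},
    {"xyz": [0.001, 0, 0.12], "turn": [0, 0, 0], "gripper": 0.76},
    {"xyz": [0.001, 0, 0.18], "turn": [0, 0, 0], "gripper": 0.76},
    {"xyz": [0.001, 0, 0.22], "turn": [0, 0, 0], "gripper": 0.76},
    {"xyz": [0.001, 0, 0.235], "turn": [0, 0, 0], "gripper": 0.76}
  ]
}}

```text
time_s: 21.35
eef_pos: [0.5037, 0.3812, 0.0165]
orientation: [-3.136, 0.004, 1.276]
contact_force: [0.0, 0.7, 0.8]
opening: 0.761
```

Request:
{"name": "arm_command", "arguments": {
  "series": [
    {"xyz": [0, 0, 0], "turn": [0, 0, 0], "gripper": 0.76},
    {"xyz": [0, 0, 0.003], "turn": [0, 0, 0], "gripper": 0.76},
    {"xyz": [0, 0, 0.003], "turn": [0, 0, 0], "gripper": 0.76},
    {"xyz": [0, 0, 0.003], "turn": [0, 0, 0], "gripper": 0.76}
  ]
}}

```text
time_s: 21.75
eef_pos: [0.5049, 0.3829, 0.0185]
orientation: [-3.14, -0.001, 1.277]
contact_force: [-0.1, -0.1, 0.2]
opening: 0.758
```

Request:
{"name": "arm_command", "arguments": {
  "series": [
    {"xyz": [0, 0, 0.003], "turn": [0, 0, 0], "gripper": 0.76},
    {"xyz": [0, 0, 0.003], "turn": [0, 0, 0], "gripper": 0.76},
    {"xyz": [0, 0, 0.003], "turn": [0, 0, 0], "gripper": 0.76}
  ]
}}

```text
time_s: 22.05
eef_pos: [0.5044, 0.3826, 0.0149]
orientation: [-3.139, 0.001, 1.277]
contact_force: [-1.0, 0.4, 0.1]
opening: 0.76
```

Request:
{"name": "arm_command", "arguments": {
  "series": [
    {"xyz": [0, 0, 0.003], "turn": [0, 0, 0], "gripper": 0.76},
    {"xyz": [0, 0, 0.003], "turn": [0, 0, 0], "gripper": 0.76},
    {"xyz": [0, 0, 0.003], "turn": [0, 0, 0], "gripper": 0.76}
  ]
}}

```text
time_s: 22.35
eef_pos: [0.5043, 0.3826, 0.0124]
orientation: [-3.139, 0.001, 1.277]
contact_force: [0.5, 0.4, 0.4]
opening: 0.76
```

Request:
{"name": "arm_command", "arguments": {
  "series": [
    {"xyz": [0, 0, 0.003], "turn": [0, 0, 0], "gripper": 0.76},
    {"xyz": [0, 0, 0.003], "turn": [0, 0, 0], "gripper": 0.76},
    {"xyz": [0, 0, 0.003], "turn": [0, 0, 0], "gripper": 0.76}
  ]
}}

```text
time_s: 22.65
eef_pos: [0.5044, 0.3826, 0.0102]
orientation: [-3.139, 0.001, 1.277]
contact_force: [0.3, -0.3, 0.1]
opening: 0.76
```

Request:
{"name": "arm_command", "arguments": {
  "series": [
    {"xyz": [0, 0, 0.002], "turn": [0, 0, 0], "gripper": 0.76},
    {"xyz": [0, 0, 0.002], "turn": [0, 0, 0], "gripper": 0.76},
    {"xyz": [0, 0, 0.002], "turn": [0, 0, 0], "gripper": 0.76}
  ]
}}

```text
time_s: 22.95
eef_pos: [0.5044, 0.3826, 0.0087]
orientation: [-3.139, 0.001, 1.277]
contact_force: [-0.2, 0.2, 0.3]
opening: 0.762
```

Request:
{"name": "arm_command", "arguments": {
  "series": [
    {"xyz": [0, 0, 0], "turn": [0, 0, 0], "gripper": 0.55},
    {"xyz": [0, 0, 0], "turn": [0, 0, 0], "gripper": 0.55},
    {"xyz": [0, 0, 0], "turn": [0, 0, 0], "gripper": 0.55},
    {"xyz": [0, 0, 0], "turn": [0, 0, 0], "gripper": 0.55}
  ],
  "squeeze": 25
}}

```text
time_s: 23.35
eef_pos: [0.5052, 0.383, 0.0098]
orientation: [-3.14, -0.001, 1.277]
contact_force: [0.3, -0.4, 6.9]
opening: 0.662
```

Request:
{"name": "arm_command", "arguments": {
  "series": [
    {"xyz": [0, 0, -0.04], "turn": [0, 0, 0], "gripper": 0.55},
    {"xyz": [0, 0, -0.1], "turn": [0, 0, 0], "gripper": 0.55},
    {"xyz": [0, 0, -0.16], "turn": [0, 0, 0], "gripper": 0.55},
    {"xyz": [0, 0, -0.22], "turn": [0, 0, 0], "gripper": 0.55},
    {"xyz": [0, 0, -0.25], "turn": [0, 0, 0], "gripper": 0.55}
  ]
}}

```text
time_s: 23.85
eef_pos: [0.5056, 0.383, 0.2005]
orientation: [3.141, -0.003, 1.277]
contact_force: [0.4, 0.2, 0.2]
opening: 0.661
```

```bash
python3 - <<'E'
from h import *
print(readout.sense()['opening'])
look('seal',.006,'w14.png')
E
```

```text
0.6607007427094569
tcp [0.5056 0.383  0.2005] [ 3.1391 -0.0053  1.2771]
seal 0.84 ell [323.6 332.8] [132.1 143.3] [0.4707 0.269 ] tool d/0.75 [-0.1598 -0.0006  0.2589]
```

Request:
{"name": "arm_command", "arguments": {
  "series": [
    {"xyz": [-0.298, 0.116, 0], "turn": [0, 0, 0], "gripper": 0.55},
    {"xyz": [-0.298, 0.116, 0], "turn": [0, 0, 0], "gripper": 0.55},
    {"xyz": [-0.298, 0.116, 0], "turn": [0, 0, 0], "gripper": 0.55},
    {"xyz": [-0.298, 0.116, 0], "turn": [0, 0, 0], "gripper": 0.55},
    {"xyz": [-0.298, 0.116, 0], "turn": [0, 0, 0], "gripper": 0.55}
  ]
}}

```text
time_s: 24.45
eef_pos: [0.5228, 0.141, 0.1951]
orientation: [-3.137, 0.002, 1.276]
contact_force: [0.8, -0.1, -0.7]
opening: 0.665
```

Request:
{"name": "arm_command", "arguments": {
  "series": [
    {"xyz": [-0.298, 0.1165, 0], "turn": [0, 0, 0], "gripper": 0.55},
    {"xyz": [-0.298, 0.1165, 0], "turn": [0, 0, 0], "gripper": 0.55},
    {"xyz": [-0.298, 0.1165, 0], "turn": [0, 0, 0], "gripper": 0.55},
    {"xyz": [-0.298, 0.1165, 0], "turn": [0, 0, 0], "gripper": 0.55},
    {"xyz": [-0.298, 0.1165, 0], "turn": [0, 0, 0], "gripper": 0.55}
  ]
}}

```text
time_s: 24.95
eef_pos: [0.5418, -0.0983, 0.195]
orientation: [-3.137, 0.001, 1.276]
contact_force: [0.4, 0.3, -0.5]
opening: 0.664
```

Request:
{"name": "arm_command", "arguments": {
  "series": [
    {"xyz": [0, 0, 0], "turn": [0, 0, 0], "gripper": 0.55},
    {"xyz": [0, 0, 0], "turn": [0, 0, 0], "gripper": 0.55},
    {"xyz": [0, 0, 0], "turn": [0, 0, 0], "gripper": 0.55}
  ]
}}

```text
time_s: 25.25
eef_pos: [0.542, -0.095, 0.1955]
orientation: [-3.137, 0.001, 1.277]
contact_force: [0.0, 0.4, -0.4]
opening: 0.661
```

```bash
python3 - <<'E'
from h import *
look('tin',.036,'w15.png')
E
```

```text
tcp [ 0.542  -0.095   0.1955] [-3.1377e+00  6.0000e-04  1.2781e+00]
tin 0.71 ell [324.6 224.9] [85.2 86.2] [ 0.5416 -0.0953] tool d/0.75 [-0.0004  0.0006  0.2126]
```

Request:
{"name": "arm_command", "arguments": {
  "series": [
    {"xyz": [-0.0003, 0.0006, 0.06], "turn": [0, 0, 0], "gripper": 0.55},
    {"xyz": [-0.0003, 0.0006, 0.12], "turn": [0, 0, 0], "gripper": 0.55},
    {"xyz": [-0.0003, 0.0006, 0.16], "turn": [0, 0, 0], "gripper": 0.55},
    {"xyz": [-0.0003, 0.0006, 0.184], "turn": [0, 0, 0], "gripper": 0.55},
    {"xyz": [-0.0003, 0.0006, 0.184], "turn": [0, 0, 0], "gripper": 0.55}
  ]
}}

```text
time_s: 25.85
eef_pos: [0.5413, -0.0948, 0.056]
orientation: [-3.134, 0.001, 1.278]
contact_force: [0.8, -0.4, 0.4]
opening: 0.664
```

Request:
{"name": "arm_command", "arguments": {
  "series": [
    {"xyz": [0, 0, 0.003], "turn": [0, 0, 0], "gripper": 0.55},
    {"xyz": [0, 0, 0.005], "turn": [0, 0, 0], "gripper": 0.55},
    {"xyz": [0, 0, 0.005], "turn": [0, 0, 0], "gripper": 0.55},
    {"xyz": [0, 0, 0.005], "turn": [0, 0, 0], "gripper": 0.55}
  ]
}}

```text
time_s: 26.25
eef_pos: [0.5426, -0.0961, 0.0552]
orientation: [-3.14, 0.001, 1.277]
contact_force: [0.8, -0.3, -0.0]
opening: 0.661
```

Request:
{"name": "arm_command", "arguments": {
  "series": [
    {"xyz": [0, 0, 0.001], "turn": [0, 0, 0], "gripper": 0.55},
    {"xyz": [0, 0, 0.001], "turn": [0, 0, 0], "gripper": 0.55},
    {"xyz": [0, 0, 0.001], "turn": [0, 0, 0], "gripper": 0.55}
  ]
}}

```text
time_s: 26.55
eef_pos: [0.5423, -0.0961, 0.0537]
orientation: [-3.139, 0.001, 1.277]
contact_force: [-0.2, -0.2, 0.9]
opening: 0.661
```

Not touching yet, so I step down further.

Request:
{"name": "arm_command", "arguments": {
  "series": [
    {"xyz": [0, 0, 0.0015], "turn": [0, 0, 0], "gripper": 0.55},
    {"xyz": [0, 0, 0.0015], "turn": [0, 0, 0], "gripper": 0.55},
    {"xyz": [0, 0, 0.0015], "turn": [0, 0, 0], "gripper": 0.55}
  ]
}}

```text
time_s: 26.85
eef_pos: [0.5423, -0.0961, 0.0525]
orientation: [-3.139, 0.001, 1.277]
contact_force: [0.1, 0.2, 1.5]
opening: 0.659
```

Request:
{"name": "arm_command", "arguments": {
  "series": [
    {"xyz": [0, 0, 0.0015], "turn": [0, 0, 0], "gripper": 0.55},
    {"xyz": [0, 0, 0.0015], "turn": [0, 0, 0], "gripper": 0.55},
    {"xyz": [0, 0, 0.0015], "turn": [0, 0, 0], "gripper": 0.55}
  ]
}}

```text
time_s: 27.15
eef_pos: [0.5424, -0.0961, 0.0524]
orientation: [-3.139, 0.001, 1.277]
contact_force: [-2.8, 0.2, 15.1]
opening: 0.662
```

Contact at the expected height (TCP 0.052). Release and rise.

Request:
{"name": "arm_command", "arguments": {
  "series": [
    {"xyz": [0, 0, -0.001], "turn": [0, 0, 0], "gripper": 0.55},
    {"xyz": [0, 0, -0.001], "turn": [0, 0, 0], "gripper": 0.7},
    {"xyz": [0, 0, -0.001], "turn": [0, 0, 0], "gripper": 0.85},
    {"xyz": [0, 0, -0.001], "turn": [0, 0, 0], "gripper": 0.85},
    {"xyz": [0, 0, -0.001], "turn": [0, 0, 0], "gripper": 0.85}
  ]
}}

```text
time_s: 27.65
eef_pos: [0.5422, -0.0961, 0.0519]
orientation: [-3.138, 0.001, 1.277]
contact_force: [-0.1, 0.2, 0.9]
opening: 0.85
```

Request:
{"name": "arm_command", "arguments": {
  "series": [
    {"xyz": [0, 0, -0.04], "turn": [0, 0, 0], "gripper": 0.9},
    {"xyz": [0, 0, -0.1], "turn": [0, 0, 0], "gripper": 0.9},
    {"xyz": [0, 0, -0.15], "turn": [0, 0, 0], "gripper": 0.9},
    {"xyz": [0, 0, -0.193], "turn": [0, 0, 0], "gripper": 0.9},
    {"xyz": [0, 0, -0.193], "turn": [0, 0, 0], "gripper": 0.9}
  ]
}}

```text
time_s: 28.15
eef_pos: [0.5441, -0.0965, 0.2009]
orientation: [3.138, 0.001, 1.277]
contact_force: [-0.1, 0.4, -0.8]
opening: 0.901
```

Request:
{"name": "arm_command", "arguments": {
  "series": [
    {"xyz": [0, 0, 0], "turn": [0, 0, 0], "gripper": 0.9},
    {"xyz": [0, 0, 0], "turn": [0, 0, 0], "gripper": 0.9},
    {"xyz": [0, 0, 0], "turn": [0, 0, 0], "gripper": 0.9}
  ]
}}

```text
time_s: 28.45
eef_pos: [0.5423, -0.096, 0.1956]
orientation: [-3.136, 0.001, 1.277]
contact_force: [0.7, 0.3, 0.7]
opening: 0.901
```

```bash
python3 - <<'E'
from h import *
look('seal',.049,'w16.png'); look('tin',.036)
print(move([0.5514,0.158,0.195],[np.pi,0,1.277]))
E
```

```text
tcp [ 0.5423 -0.096   0.1956] [-3.1365e+00  7.0000e-04  1.2769e+00]
seal 0.85 ell [324.7 230.2] [74.2 75.8] [ 0.5418 -0.0967] tool d/0.75 [-0.001   0.0006  0.1954]
tcp [ 0.5425 -0.096   0.1958] [-3.1372e+00  7.0000e-04  1.2769e+00]
tin 0.96 ell [324.  226.4] [82.8 86.2] [ 0.5412 -0.0975] tool d/0.75 [-2.200e-03 -1.000e-04  2.131e-01]
tin 0.54 ell [324.3 291.7] [174.3 478.5] [ 0.5249 -0.1521] tool d/0.75 [-7.810e-02  2.000e-04  2.132e-01]
(array([ 0.3276, -0.0869,  0.0017]), array([-0.0013,  0.0002, -0.    ]))
```

Request:
{"name": "arm_command", "arguments": {
  "series": [
    {"xyz": [0.3276, -0.087, 0], "turn": [0, 0, 0], "gripper": 1},
    {"xyz": [0.3276, -0.087, 0], "turn": [0, 0, 0], "gripper": 1},
    {"xyz": [0.3276, -0.087, 0], "turn": [0, 0, 0], "gripper": 1},
    {"xyz": [0.3276, -0.087, 0], "turn": [0, 0, 0], "gripper": 1},
    {"xyz": [0.3276, -0.087, 0], "turn": [0, 0, 0], "gripper": 1}
  ]
}}

```text
time_s: 29.15
eef_pos: [0.5511, 0.1557, 0.1967]
orientation: [-3.139, 0.001, 1.277]
contact_force: [0.3, -0.1, -0.6]
opening: 0.999
```

Request:
{"name": "arm_command", "arguments": {
  "series": [
    {"xyz": [0, 0, 0], "turn": [0, 0, 0], "gripper": 1},
    {"xyz": [0, 0, 0], "turn": [0, 0, 0], "gripper": 1},
    {"xyz": [0, 0, 0], "turn": [0, 0, 0], "gripper": 1}
  ]
}}

```text
time_s: 29.45
eef_pos: [0.5512, 0.1529, 0.1966]
orientation: [-3.138, 0.001, 1.276]
contact_force: [-0.8, -0.4, -0.3]
opening: 0.998
```

```bash
python3 - <<'E'
from h import *
look('lid',.019,'w17.png')
E
```

```text
tcp [0.5512 0.1529 0.1966] [-3.1384e+00  1.0000e-03  1.2755e+00]
lid 0.57 ell [324.  217.4] [79.6 81. ] [0.5508 0.1538] tool d/0.75 [ 1.200e-03 -1.000e-04  2.369e-01]
```

Request:
{"name": "arm_command", "arguments": {
  "series": [
    {"xyz": [0.001, 0, 0.06], "turn": [0, 0, 0], "gripper": 1},
    {"xyz": [0.001, 0, 0.12], "turn": [0, 0, 0], "gripper": 1},
    {"xyz": [0.001, 0, 0.18], "turn": [0, 0, 0], "gripper": 1},
    {"xyz": [0.001, 0, 0.22], "turn": [0, 0, 0], "gripper": 1},
    {"xyz": [0.001, 0, 0.2455], "turn": [0, 0, 0], "gripper": 1}
  ]
}}

```text
time_s: 30.05
eef_pos: [0.5504, 0.153, 0.0104]
orientation: [-3.136, 0.002, 1.275]
contact_force: [0.7, 0.3, 0.2]
opening: 0.998
```

Request:
{"name": "arm_command", "arguments": {
  "series": [
    {"xyz": [0, 0, 0], "turn": [0, 0, 0], "gripper": 0.9},
    {"xyz": [0, 0, 0], "turn": [0, 0, 0], "gripper": 0.65},
    {"xyz": [0, 0, 0], "turn": [0, 0, 0], "gripper": 0.65},
    {"xyz": [0, 0, 0], "turn": [0, 0, 0], "gripper": 0.65},
    {"xyz": [0, 0, 0], "turn": [0, 0, 0], "gripper": 0.65}
  ],
  "squeeze": 30
}}

```text
time_s: 30.55
eef_pos: [0.5514, 0.1545, 0.0137]
orientation: [-3.14, 0.0, 1.277]
contact_force: [-0.1, -0.4, 0.3]
opening: 0.779
```

Request:
{"name": "arm_command", "arguments": {
  "series": [
    {"xyz": [0, 0, -0.05], "turn": [0, 0, 0], "gripper": 0.65},
    {"xyz": [0, 0, -0.11], "turn": [0, 0, 0], "gripper": 0.65},
    {"xyz": [0, 0, -0.17], "turn": [0, 0, 0], "gripper": 0.65},
    {"xyz": [0, 0, -0.22], "turn": [0, 0, 0], "gripper": 0.65},
    {"xyz": [0, 0, -0.2455], "turn": [0, 0, 0], "gripper": 0.65}
  ]
}}

```text
time_s: 31.05
eef_pos: [0.5521, 0.1547, 0.2009]
orientation: [3.14, -0.001, 1.277]
contact_force: [0.8, 0.5, -0.5]
opening: 0.779
```

Request:
{"name": "arm_command", "arguments": {
  "series": [
    {"xyz": [-0.323, 0.086, 0], "turn": [0, 0, 0], "gripper": 0.65},
    {"xyz": [-0.323, 0.086, 0], "turn": [0, 0, 0], "gripper": 0.65},
    {"xyz": [-0.323, 0.086, 0], "turn": [0, 0, 0], "gripper": 0.65},
    {"xyz": [-0.323, 0.086, 0], "turn": [0, 0, 0], "gripper": 0.65},
    {"xyz": [-0.323, 0.086, 0], "turn": [0, 0, 0], "gripper": 0.65}
  ]
}}

```text
time_s: 31.55
eef_pos: [0.5427, -0.0972, 0.1975]
orientation: [-3.14, 0.001, 1.277]
contact_force: [0.5, 0.2, 0.1]
opening: 0.783
```

Request:
{"name": "arm_command", "arguments": {
  "series": [
    {"xyz": [0, 0, 0], "turn": [0, 0, 0], "gripper": 0.65},
    {"xyz": [0, 0, 0], "turn": [0, 0, 0], "gripper": 0.65},
    {"xyz": [0, 0, 0], "turn": [0, 0, 0], "gripper": 0.65}
  ]
}}

```text
time_s: 31.85
eef_pos: [0.543, -0.0946, 0.1971]
orientation: [-3.139, 0.001, 1.277]
contact_force: [-0.9, 0.4, -1.0]
opening: 0.78
```

```bash
python3 - <<'E'
from h import *
look('seal',.049,'w18.png'); look('tin',.036); look('lid',.2)
E
```

```text
tcp [ 0.543  -0.0946  0.1971] [-3.1388e+00  6.0000e-04  1.2783e+00]
seal 0.86 ell [323.6 227. ] [61.7 78.1] [ 0.5426 -0.0932] tool d/0.75 [ 0.0018 -0.0005  0.1975]
tcp [ 0.5431 -0.0942  0.197 ] [-3.1388e+00  7.0000e-04  1.2788e+00]
tin 0.73 ell [323.5 229.2] [82.2 86.5] [ 0.541  -0.0981] tool d/0.75 [-0.0058 -0.0007  0.2147]
tcp [ 0.5432 -0.0943  0.197 ] [-3.1388e+00  7.0000e-04  1.2785e+00]
lid 0.86 ell [177.  286.6] [73.7 79.4] [ 0.4987 -0.0561] tool d/0.75 [ 0.0317 -0.0716 -0.0039]
lid 0.8 ell [323.7 338.2] [170.3 177.2] [ 0.5435 -0.0921] tool d/0.75 [ 0.0029 -0.0005 -0.004 ]
lid 0.55 ell [323.7 227.5] [61.6 79.1] [ 0.5561 -0.0499] tool d/0.75 [ 0.0616 -0.0005 -0.0041]
```

```bash
python3 - <<'E'
from h import *
g=[cv2.cvtColor(cv2.imread(f'pics/{n}.png'),cv2.COLOR_BGR2GRAY) for n in ('w11','w16','w18')]
t=g[1][100:165,235:420]
for k in g:
    r=cv2.matchTemplate(k[85:190,215:440],t,cv2.TM_CCOEFF_NORMED); _,m,_,l=cv2.minMaxLoc(r); print(m,l)
for n,k in zip(('w11','w16','w18'),g):
    print(n,[ [i+180 for i in range(60) if abs(int(k[180+i-2,c])-int(k[180+i+2,c]))>30] for c in (310,324,338)])
# jig fit lines: wall outer edge row at several columns
for n,k in zip(('w11','w16','w18'),g):
    d=np.abs(np.diff(k[100:135].astype(int),axis=0)); print(n,[100+int(d[:,c].argmax()) for c in (255,270,300,340,380,400)])
E
```

```text
0.9380828738212585 (24, 24)
1.0 (20, 15)
0.9863426089286804 (19, 17)
w11 [[], [181, 182, 183], [189, 190, 191, 192, 231, 232]]
w16 [[185, 186, 187], [180, 182, 183, 184, 185, 189, 190], [180, 181, 182, 184, 185, 186, 187, 192, 193, 194, 196, 197, 198, 200, 201, 202, 203]]
w18 [[186, 187, 188], [180, 181, 182, 184, 185, 186], [182, 183, 184, 186, 187, 188, 189, 194, 195, 196, 197]]
w11 [111, 112, 113, 111, 112, 113]
w16 [103, 102, 103, 103, 102, 102]
w18 [104, 104, 105, 105, 104, 121]
```

Request:
{"name": "arm_command", "arguments": {
  "series": [
    {"xyz": [-0.0016, -0.0003, 0.05], "turn": [0, 0, 0], "gripper": 0.65},
    {"xyz": [-0.0016, -0.0003, 0.1], "turn": [0, 0, 0], "gripper": 0.65},
    {"xyz": [-0.0016, -0.0003, 0.14], "turn": [0, 0, 0], "gripper": 0.65},
    {"xyz": [-0.0016, -0.0003, 0.165], "turn": [0, 0, 0], "gripper": 0.65},
    {"xyz": [-0.0016, -0.0003, 0.165], "turn": [0, 0, 0], "gripper": 0.65}
  ]
}}

```text
time_s: 32.65
eef_pos: [0.5412, -0.0958, 0.0709]
orientation: [-3.134, 0.001, 1.277]
contact_force: [-0.4, -0.8, 0.1]
opening: 0.779
```

Request:
{"name": "arm_command", "arguments": {
  "series": [
    {"xyz": [0, 0, 0], "turn": [0, 0, 0], "gripper": 0.65},
    {"xyz": [0, 0, 0.006], "turn": [0, 0, 0], "gripper": 0.65},
    {"xyz": [0, 0, 0.012], "turn": [0, 0, 0], "gripper": 0.65},
    {"xyz": [0, 0, 0.015], "turn": [0, 0, 0], "gripper": 0.65},
    {"xyz": [0, 0, 0.015], "turn": [0, 0, 0], "gripper": 0.65}
  ]
}}

```text
time_s: 33.15
eef_pos: [0.5421, -0.0965, 0.0619]
orientation: [-3.139, 0.001, 1.277]
contact_force: [-0.0, -1.0, 0.3]
opening: 0.781
```

```bash
python3 - <<'E'
from h import *
s=readout.sense(); print(s['eef_pos'],s['contact_force'],s['moment'])
E
```

```text
[ 0.54211843 -0.09645691  0.06186177] [-0.0139402  -1.00672954  0.30675388] [ 0.0297725   0.02222249 -0.01102872]
```

Request:
{"name": "arm_command", "arguments": {
  "series": [
    {"xyz": [0, 0, 0.003], "turn": [0, 0, 0], "gripper": 0.65},
    {"xyz": [0, 0, 0.006], "turn": [0, 0, 0], "gripper": 0.65},
    {"xyz": [0, 0, 0.006], "turn": [0, 0, 0], "gripper": 0.65},
    {"xyz": [0, 0, 0.006], "turn": [0, 0, 0], "gripper": 0.65}
  ]
}}

```text
time_s: 33.55
eef_pos: [0.5421, -0.0965, 0.0573]
orientation: [-3.139, 0.001, 1.277]
contact_force: [-0.8, 0.2, 0.7]
opening: 0.784
```

Request:
{"name": "arm_command", "arguments": {
  "series": [
    {"xyz": [0, 0, 0.003], "turn": [0, 0, 0], "gripper": 0.65},
    {"xyz": [0, 0, 0.005], "turn": [0, 0, 0], "gripper": 0.65},
    {"xyz": [0, 0, 0.005], "turn": [0, 0, 0], "gripper": 0.65},
    {"xyz": [0, 0, 0.005], "turn": [0, 0, 0], "gripper": 0.65}
  ]
}}

```text
time_s: 33.95
eef_pos: [0.5421, -0.0964, 0.0535]
orientation: [-3.139, 0.001, 1.277]
contact_force: [0.5, -1.3, -0.9]
opening: 0.782
```

Request:
{"name": "arm_command", "arguments": {
  "series": [
    {"xyz": [0, 0, 0.002], "turn": [0, 0, 0], "gripper": 0.65},
    {"xyz": [0, 0, 0.002], "turn": [0, 0, 0], "gripper": 0.65},
    {"xyz": [0, 0, 0.002], "turn": [0, 0, 0], "gripper": 0.65}
  ]
}}

```text
time_s: 34.25
eef_pos: [0.5421, -0.0964, 0.0521]
orientation: [-3.139, 0.001, 1.277]
contact_force: [-0.0, -0.7, -0.6]
opening: 0.781
```

Request:
{"name": "arm_command", "arguments": {
  "series": [
    {"xyz": [0, 0, 0.0015], "turn": [0, 0, 0], "gripper": 0.65},
    {"xyz": [0, 0, 0.0015], "turn": [0, 0, 0], "gripper": 0.65},
    {"xyz": [0, 0, 0.0015], "turn": [0, 0, 0], "gripper": 0.65}
  ]
}}

```text
time_s: 34.55
eef_pos: [0.5421, -0.0965, 0.051]
orientation: [-3.139, 0.001, 1.277]
contact_force: [0.2, 0.1, -0.4]
opening: 0.776
```

Request:
{"name": "arm_command", "arguments": {
  "series": [
    {"xyz": [0, 0, 0.0015], "turn": [0, 0, 0], "gripper": 0.65},
    {"xyz": [0, 0, 0.0015], "turn": [0, 0, 0], "gripper": 0.65},
    {"xyz": [0, 0, 0.0015], "turn": [0, 0, 0], "gripper": 0.65}
  ]
}}

```text
time_s: 34.85
eef_pos: [0.5421, -0.0965, 0.05]
orientation: [-3.139, 0.001, 1.277]
contact_force: [-0.3, 0.3, 1.6]
opening: 0.779
```

Contact is starting at the expected height. One more small step, then release.

Request:
{"name": "arm_command", "arguments": {
  "series": [
    {"xyz": [0, 0, 0.001], "turn": [0, 0, 0], "gripper": 0.65},
    {"xyz": [0, 0, 0.001], "turn": [0, 0, 0], "gripper": 0.65},
    {"xyz": [0, 0, 0.001], "turn": [0, 0, 0], "gripper": 0.65}
  ]
}}

```text
time_s: 35.15
eef_pos: [0.5422, -0.0965, 0.0498]
orientation: [-3.139, 0.001, 1.277]
contact_force: [-2.5, 0.6, 12.5]
opening: 0.779
```

Request:
{"name": "arm_command", "arguments": {
  "series": [
    {"xyz": [0, 0, 0], "turn": [0, 0, 0], "gripper": 0.8},
    {"xyz": [0, 0, 0], "turn": [0, 0, 0], "gripper": 0.95},
    {"xyz": [0, 0, 0], "turn": [0, 0, 0], "gripper": 1},
    {"xyz": [0, 0, 0], "turn": [0, 0, 0], "gripper": 1},
    {"xyz": [0, 0, -0.01], "turn": [0, 0, 0], "gripper": 1}
  ]
}}

```text
time_s: 35.65
eef_pos: [0.5417, -0.0963, 0.0561]
orientation: [-3.137, 0.001, 1.277]
contact_force: [0.7, 1.1, 0.1]
opening: 0.998
```

Request:
{"name": "arm_command", "arguments": {
  "series": [
    {"xyz": [0, 0, -0.04], "turn": [0, 0, 0], "gripper": 1},
    {"xyz": [0, 0, -0.1], "turn": [0, 0, 0], "gripper": 1},
    {"xyz": [0, 0, -0.15], "turn": [0, 0, 0], "gripper": 1},
    {"xyz": [0, 0, -0.185], "turn": [0, 0, 0], "gripper": 1},
    {"xyz": [0, 0, -0.185], "turn": [0, 0, 0], "gripper": 1}
  ]
}}

```text
time_s: 36.15
eef_pos: [0.5437, -0.0968, 0.1994]
orientation: [3.138, 0.001, 1.277]
contact_force: [0.1, 0.5, -0.4]
opening: 1.001
```

Request:
{"name": "arm_command", "arguments": {
  "series": [
    {"xyz": [0, 0, 0], "turn": [0, 0, 0], "gripper": 1},
    {"xyz": [0, 0, 0], "turn": [0, 0, 0], "gripper": 1},
    {"xyz": [0, 0, 0], "turn": [0, 0, 0], "gripper": 0.5}
  ]
}}

```text
time_s: 36.45
eef_pos: [0.5421, -0.0964, 0.1943]
orientation: [-3.137, 0.001, 1.277]
contact_force: [0.5, -0.5, 0.2]
opening: 0.859
```

```bash
python3 - <<'E'
from h import *
look('lid',.056,'w19.png'); print(readout.sense()['joints'].round(2))
a=cv2.imread('pics/w19.png')[80:340,200:460]
b=cv2.cvtColor(optics.read_camera('scene'),cv2.COLOR_RGB2BGR)[150:420,280:640]
c=cv2.cvtColor(optics.read_camera('side'),cv2.COLOR_RGB2BGR)
np.save('side19.npy',c)
cv2.imwrite('pics/v11.png',np.hstack([cv2.resize(a,(390,390)),cv2.resize(b,(410,390))]))
E
```

```text
tcp [ 0.5421 -0.0964  0.1943] [-3.1367e+00  7.0000e-04  1.2769e+00]
lid 0.91 ell [324.7 231.6] [90.2 90.7] [ 0.5421 -0.0957] tool d/0.75 [0.001  0.0006 0.1843]
lid 0.84 ell [176.8 285.6] [74.1 80. ] [ 0.4201 -0.1045] tool d/0.75 [-0.0574 -0.1517  0.1851]
lid 0.57 ell [324.7 288.4] [174.  475.7] [ 0.5288 -0.1396] tool d/0.75 [-0.0602  0.0006  0.1844]
[-0.3   0.45  1.8  -0.    0.9  -0.  ]
```

View pics/v11.png

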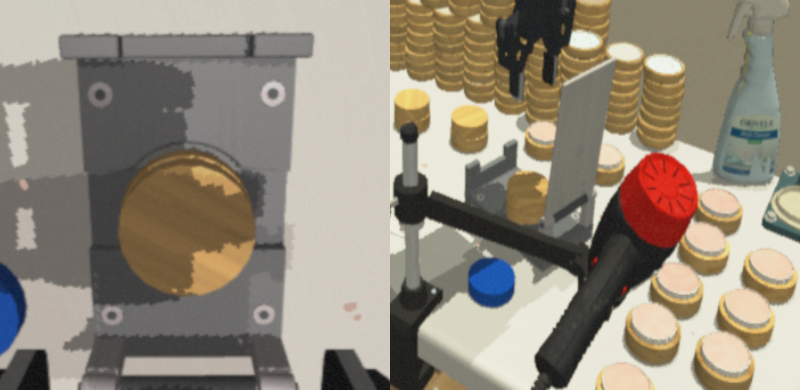

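The picture shows the lid sitting square over the tin, centred in the pocket. The cover stands upright behind it and the heat gun is right of the pole. I'm locating the heat gun before going behind the cover.

```bash
python3 - <<'E'
from h import *
o={}
for n in ('scene','side'):
    h=cv2.cvtColor(cv2.imread(f'pics/{n}0.png'),cv2.COLOR_BGR2HSV); m=cv2.inRange(h,(0,180,90),(6,255,255))|cv2.inRange(h,(174,180,90),(180,255,255))
    k,l,s,c=cv2.connectedComponentsWithStats(m); i=1+s[1:,4].argmax(); o[n]=c[i]; print(n,s[i],c[i])
print(tri([(n,c) for n,c in o.items()]))
# handle end in scene/ black in side
c=np.load('side19.npy'); cv2.imwrite('pics/v12.png',np.hstack([c[150:420,100:440], cv2.imread('pics/w19.png')[150:420,:][:, 150:490]]))
f=np.array([.29,.957]); pk=np.array([.5411,-.0958]); hg=pk-.084*f; print('hinge',hg)
for dd,z in ((-.06,.24),(-.06,.2)): print(dd,(hg+dd*f).round(3))
E
```

```text
scene [ 482  256   68   65 3219] [515.90959925 287.91084188]
side [ 160  274   50   48 1810] [184.3801105  297.56961326]
[ 0.33508466 -0.35360646  0.2445984 ]
hinge [ 0.51674  -0.176188]
-0.06 [ 0.499 -0.234]
-0.06 [ 0.499 -0.234]
```

View pics/v12.png

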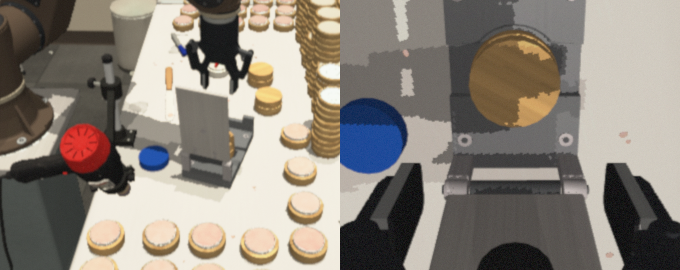

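The side view shows the heat gun's red end at about (0.335,-0.354,0.245), left behind the cover, so there is little room back there. I will straddle the cover's top edge with the jaws turned 90° and pull it over.

Request:
{"name": "arm_command", "arguments": {
  "series": [
    {"xyz": [0, 0, -0.06], "turn": [0, 0, 0], "gripper": 0.6},
    {"xyz": [0, 0, -0.12], "turn": [0, 0, 0], "gripper": 0.6},
    {"xyz": [0, 0, -0.19], "turn": [0, 0, 0], "gripper": 0.6},
    {"xyz": [0, 0, -0.19], "turn": [0, 0, 0.04], "gripper": 0.6},
    {"xyz": [0, 0, -0.19], "turn": [0, 0, 0.08], "gripper": 0.6}
  ]
}}

```text
time_s: 37.15
eef_pos: [0.5432, -0.0966, 0.3395]
orientation: [3.141, 0.001, 1.021]
contact_force: [-0.6, 0.6, -0.9]
opening: 0.601
```

Request:
{"name": "arm_command", "arguments": {
  "series": [
    {"xyz": [0, 0, 0], "turn": [0, 0, 0.21], "gripper": 0.6},
    {"xyz": [0, 0, 0], "turn": [0, 0, 0.21], "gripper": 0.6},
    {"xyz": [0, 0, 0], "turn": [0, 0, 0.21], "gripper": 0.6},
    {"xyz": [0, 0, 0], "turn": [0, 0, 0.21], "gripper": 0.6},
    {"xyz": [0, 0, 0], "turn": [0, 0, 0.21], "gripper": 0.6}
  ]
}}

```text
time_s: 37.65
eef_pos: [0.5429, -0.0965, 0.3376]
orientation: [-3.14, 0.003, 0.36]
contact_force: [-0.1, -0.2, -0.2]
opening: 0.601
```

Request:
{"name": "arm_command", "arguments": {
  "series": [
    {"xyz": [0, 0, 0], "turn": [0, 0, 0.21], "gripper": 0.6},
    {"xyz": [0, 0, 0], "turn": [0, 0, 0.21], "gripper": 0.6},
    {"xyz": [0, 0, 0], "turn": [0, 0, 0.21], "gripper": 0.6},
    {"xyz": [0, 0, 0], "turn": [0, 0, 0.21], "gripper": 0.6},
    {"xyz": [0, 0, 0], "turn": [0, 0, 0.21], "gripper": 0.6}
  ]
}}

```text
time_s: 38.15
eef_pos: [0.5429, -0.0965, 0.3375]
orientation: [3.141, 0.003, -0.299]
contact_force: [-0.9, -0.2, 0.6]
opening: 0.605
```

```bash
python3 - <<'E'
from h import *
T=pose(); s=readout.sense(); print(T[:3,3],s['orientation'],s['joints'].round(2),s['opening'])
print(move([.5155,-.190,.335],[np.pi,0,-.294]))
E
```

```text
[ 0.54294896 -0.09650086  0.33754418] [ 3.14088516  0.00345709 -0.29949998] [-0.3   0.3   1.61 -0.    1.23  1.58] 0.6051708653099233
(array([0.0018, 0.1299, 0.0035]), array([ 0.0002,  0.0011, -0.0018]))
```

Request:
{"name": "arm_command", "arguments": {
  "series": [
    {"xyz": [0.002, 0.065, 0], "turn": [0, 0, 0], "gripper": 0.65},
    {"xyz": [0.002, 0.13, 0], "turn": [0, 0, 0], "gripper": 0.65},
    {"xyz": [0.002, 0.13, 0], "turn": [0, 0, 0], "gripper": 0.65},
    {"xyz": [0.002, 0.13, 0], "turn": [0, 0, 0], "gripper": 0.65},
    {"xyz": [0.002, 0.13, 0], "turn": [0, 0, 0], "gripper": 0.65}
  ]
}}

```text
time_s: 38.65
eef_pos: [0.5163, -0.1896, 0.3378]
orientation: [3.141, 0.003, -0.294]
contact_force: [-0.6, 0.3, 0.3]
opening: 0.648
```

```bash
python3 - <<'E'
from h import *
T=pose(); s=readout.sense(); print(T[:3,3],s['orientation'])
K,C=cam('wrist',T); im=snap('wrist','w20.png')
print('expected lip corners',proj([[.4652,-.1748,.245],[.5657,-.2048,.244]],K,C))
print('hinge ends',proj([[.467,-.161,.065],[.5665,-.191,.065]],K,C))
for t in ('cover_plate','cover_lip'):
    for r in optics.trace(t,'wrist'):
        e=cv2.minAreaRect(np.argwhere(r['pixels'])[:,::-1].astype(np.float32)); print(t,round(r['score'],2),np.round(r['box']),np.round(e[0]+e[1]+(e[2],)))
g=cv2.cvtColor(im,cv2.COLOR_RGB2GRAY).astype(int)
for r in (150,200,250,300,330): print(r,[(c,int(g[r,c+2]-g[r,c-2])) for c in range(200,450) if abs(g[r,c+2]-g[r,c-2])>35])
E
```

```text
[ 0.51629836 -0.18963084  0.33778239] [ 3.14115029  0.00323206 -0.29358382]
expected lip corners [[323.74607152 328.27414765]
 [323.11175444 169.28742286]]
hinge ends [[310.98682222 242.86608872]
 [309.79724884 146.99994812]]
cover_plate 0.84 [324. 238.  35. 184.] [321. 239. 185.  32.  90.]
cover_lip 0.84 [322. 240.  36. 185.] [320. 240. 185.  35.  90.]
150 [(217, -56), (218, -65), (221, 57), (222, 64), (286, 64), (287, 62), (289, -47), (290, -98), (291, -93), (292, -42), (293, 55), (294, 98), (295, 84), (296, 37), (298, -61), (299, -53), (300, -36), (305, 49), (307, -51), (308, -69), (309, -71), (310, -52), (316, 39), (317, 72), (318, 75), (319, 68), (320, 53), (415, -72), (416, -105), (417, -125), (418, -95), (420, 70), (421, 103), (422, 92), (423, 45), (425, -43), (426, -41), (429, 53), (430, 50)]
200 [(205, 41), (206, 51), (207, 47), (257, -53), (258, -59), (259, -51), (265, -36), (266, -45), (267, -42), (268, -38), (279, 36), (283, -36), (303, -37), (304, -48), (305, -44), (306, -36), (314, 36), (315, 46), (316, 49), (326, 55), (327, 74), (328, 83), (329, 70), (338, 40), (427, -
[... 445 characters left out ...]
 (276, -76), (277, -60), (342, 57), (343, 70), (344, 69), (345, 50), (415, -93), (416, -115), (417, -129), (418, -102), (438, -55), (439, -83), (440, -77), (441, -56)]
330 [(210, -41), (211, -120), (212, -170), (213, -176), (214, -133), (215, -58), (225, 40), (226, 46), (227, 43), (239, -41), (240, -54), (241, -47), (255, 82), (256, 103), (257, 110), (258, 73), (271, -37), (272, -60), (273, -65), (274, -63), (275, -40), (279, 52), (280, 99), (281, 109), (282, 88), (283, 40), (336, 41), (337, 70), (338, 77), (339, 56), (388, -61), (389, -130), (390, -154), (391, -149), (392, -91), (405, 39), (406, 43), (407, 47), (420, -49), (421, -43), (422, -38), (433, 46), (434, 48), (435, 49), (441, -41)]
```

The trace puts the plate's top edge at columns 306–341, between the jaws as predicted. I'm descending to straddle it.

Request:
{"name": "arm_command", "arguments": {
  "series": [
    {"xyz": [0, 0, 0.05], "turn": [0, 0, 0], "gripper": 0.65},
    {"xyz": [0, 0, 0.1], "turn": [0, 0, 0], "gripper": 0.65},
    {"xyz": [0, 0, 0.143], "turn": [0, 0, 0], "gripper": 0.65},
    {"xyz": [0, 0, 0.143], "turn": [0, 0, 0], "gripper": 0.65},
    {"xyz": [0, 0, 0.143], "turn": [0, 0, 0], "gripper": 0.65}
  ]
}}

```text
time_s: 39.3
eef_pos: [0.5164, -0.1899, 0.2314]
orientation: [3.141, 0.003, -0.293]
contact_force: [-0.5, 0.2, 0.4]
opening: 0.649
```

Request:
{"name": "arm_command", "arguments": {
  "series": [
    {"xyz": [0, -0.02, 0], "turn": [0, 0, 0], "gripper": 0.65},
    {"xyz": [0, -0.04, 0], "turn": [0, 0, 0], "gripper": 0.65},
    {"xyz": [0, -0.06, 0], "turn": [0, 0, 0], "gripper": 0.65},
    {"xyz": [0, -0.07, 0], "turn": [0, 0, 0], "gripper": 0.65},
    {"xyz": [0, -0.07, 0], "turn": [0, 0, 0], "gripper": 0.65}
  ]
}}

```text
time_s: 39.8
eef_pos: [0.5314, -0.1386, 0.231]
orientation: [3.141, 0.002, -0.292]
contact_force: [-0.7, -0.0, -0.4]
opening: 0.649
```

Request:
{"name": "arm_command", "arguments": {
  "series": [
    {"xyz": [0, -0.03, 0.01], "turn": [0, 0, 0], "gripper": 0.65},
    {"xyz": [0, -0.06, 0.02], "turn": [0, 0, 0], "gripper": 0.65},
    {"xyz": [0, -0.09, 0.03], "turn": [0, 0, 0], "gripper": 0.65},
    {"xyz": [0, -0.12, 0.04], "turn": [0, 0, 0], "gripper": 0.65},
    {"xyz": [0, -0.12, 0.04], "turn": [0, 0, 0], "gripper": 0.65}
  ]
}}

```text
time_s: 40.3
eef_pos: [0.5571, -0.0521, 0.1997]
orientation: [3.141, 0.005, -0.292]
contact_force: [-0.1, -0.3, -0.3]
opening: 0.649
```

```bash
python3 - <<'E'
from h import *
s=readout.sense(); print(s['eef_pos'],s['contact_force'])
def corners():
    o={}
    for n in ('side','scene'):
        optics.read_camera(n)
        for r in optics.trace('cover_plate',n)[:1]: print(n,round(r['score'],2),np.round(r['box']))
corners()
# predicted boxes of plate for angles
f=np.array([.29,.957]); y=np.array([.957,-.29]); hg=np.array([.5411,-.0958])-.084*f
for th in (.6,.75,.9,1.05,1.2):
    P=np.array([[*(hg+r*np.cos(th)*f+s*y),.065+r*np.sin(th)] for r in (.008,.186) for s in (-.052,.052)])
    for n in ('side','scene'):
        q=proj(P,*cam(n)); lo,hi=q.min(0),q.max(0); print(th,n,np.round([*(lo+hi)/2,*(hi-lo)]))
E
```

```text
[ 0.55706541 -0.05212374  0.1997065 ] [-0.11251584 -0.333488   -0.29810669]
side 0.81 [316. 267.  65.  99.]
scene 0.89 [412. 248.  88. 117.]
0.6 side [317. 267.  69.  87.]
0.6 scene [405. 250. 100. 102.]
0.75 side [316. 265.  67.  91.]
0.75 scene [408. 246.  93. 110.]
0.9 side [315. 264.  64.  94.]
0.9 scene [413. 242.  85. 116.]
1.05 side [313. 263.  61.  94.]
1.05 scene [418. 240.  76. 120.]
1.2 side [312. 264.  58.  93.]
1.2 scene [424. 239.  65. 121.]
```

The cover follows, at about 0.9 rad. I continue along the arc.

Request:
{"name": "arm_command", "arguments": {
  "series": [
    {"xyz": [0, -0.015, 0.013], "turn": [0, 0, 0], "gripper": 0.65},
    {"xyz": [0, -0.028, 0.027], "turn": [0, 0, 0], "gripper": 0.65},
    {"xyz": [0, -0.039, 0.04], "turn": [0, 0, 0], "gripper": 0.65},
    {"xyz": [0, -0.049, 0.052], "turn": [0, 0, 0], "gripper": 0.65},
    {"xyz": [0, -0.049, 0.052], "turn": [0, 0, 0], "gripper": 0.65}
  ]
}}

```text
time_s: 41.0
eef_pos: [0.5672, -0.0176, 0.1599]
orientation: [3.141, 0.006, -0.293]
contact_force: [0.5, -0.1, 0.2]
opening: 0.648
```

Request:
{"name": "arm_command", "arguments": {
  "series": [
    {"xyz": [0, -0.01, 0.018], "turn": [0, 0, 0], "gripper": 0.65},
    {"xyz": [0, -0.02, 0.036], "turn": [0, 0, 0], "gripper": 0.65},
    {"xyz": [0, -0.027, 0.054], "turn": [0, 0, 0], "gripper": 0.65},
    {"xyz": [0, -0.033, 0.071], "turn": [0, 0, 0], "gripper": 0.65},
    {"xyz": [0, -0.033, 0.071], "turn": [0, 0, 0], "gripper": 0.65}
  ]
}}

```text
time_s: 41.5
eef_pos: [0.5739, 0.0057, 0.1061]
orientation: [3.14, 0.006, -0.293]
contact_force: [1.2, 0.2, 1.1]
opening: 0.646
```

```bash
python3 - <<'E'
from h import *
s=readout.sense(); print(s['eef_pos'],s['contact_force'])
for n in ('side','scene'):
    optics.read_camera(n)
    for r in optics.trace('cover_plate',n)[:1]: print(n,round(r['score'],2),np.round(r['box']))
f=np.array([.29,.957]); y=np.array([.957,-.29]); hg=np.array([.5411,-.0958])-.084*f
for th in (0,.1,.2,.3,.45,.6):
    P=np.array([[*(hg+r*np.cos(th)*f+s*y),.065+r*np.sin(th)] for r in (.008,.186) for s in (-.052,.052)])
    for n in ('side','scene'):
        q=proj(P,*cam(n)); lo,hi=q.min(0),q.max(0); print(th,n,np.round([*(lo+hi)/2,*(hi-lo)]))
E
```

```text
[0.5738841  0.00565623 0.10612654] [1.18555773 0.18942826 1.10311405]
side 0.92 [323. 279.  74.  70.]
scene 0.63 [401. 266. 106.  74.]
0 side [319. 283.  71.  58.]
0 scene [398. 272. 111.  61.]
0.1 side [319. 279.  71.  64.]
0.1 scene [398. 268. 111.  69.]
0.2 side [319. 276.  71.  70.]
0.2 scene [399. 264. 110.  76.]
0.3 side [319. 274.  71.  75.]
0.3 scene [400. 260. 108.  83.]
0.45 side [318. 270.  70.  81.]
0.45 scene [402. 254. 105.  93.]
0.6 side [317. 267.  69.  87.]
0.6 scene [405. 250. 100. 102.]
```

Request:
{"name": "arm_command", "arguments": {
  "series": [
    {"xyz": [0, 0, 0.012], "turn": [0, 0, 0], "gripper": 0.65},
    {"xyz": [0, 0, 0.024], "turn": [0, 0, 0], "gripper": 0.65},
    {"xyz": [0, 0, 0.034], "turn": [0, 0, 0], "gripper": 0.65},
    {"xyz": [0, 0, 0.034], "turn": [0, 0, 0], "gripper": 0.65},
    {"xyz": [0, 0, 0.034], "turn": [0, 0, 0], "gripper": 0.65}
  ]
}}

```text
time_s: 42.2
eef_pos: [0.5744, 0.005, 0.0825]
orientation: [3.141, 0.004, -0.294]
contact_force: [-0.3, -1.0, -0.2]
opening: 0.649
```

Request:
{"name": "arm_command", "arguments": {
  "series": [
    {"xyz": [0, 0, 0.004], "turn": [0, 0, 0], "gripper": 0.65},
    {"xyz": [0, 0, 0.004], "turn": [0, 0, 0], "gripper": 0.65},
    {"xyz": [0, 0, 0.004], "turn": [0, 0, 0], "gripper": 0.65}
  ]
}}

```text
time_s: 42.5
eef_pos: [0.5745, 0.005, 0.0799]
orientation: [3.141, 0.003, -0.294]
contact_force: [-0.1, 0.0, 0.4]
opening: 0.651
```

Request:
{"name": "arm_command", "arguments": {
  "series": [
    {"xyz": [0, 0, 0.003], "turn": [0, 0, 0], "gripper": 0.65},
    {"xyz": [0, 0, 0.003], "turn": [0, 0, 0], "gripper": 0.65},
    {"xyz": [0, 0, 0.003], "turn": [0, 0, 0], "gripper": 0.65}
  ]
}}

```text
time_s: 42.8
eef_pos: [0.5747, 0.005, 0.0784]
orientation: [3.141, 0.002, -0.294]
contact_force: [-1.9, 1.0, 9.7]
opening: 0.647
```

Request:
{"name": "arm_command", "arguments": {
  "series": [
    {"xyz": [0, 0, 0.002], "turn": [0, 0, 0], "gripper": 0.65},
    {"xyz": [0, 0, 0.002], "turn": [0, 0, 0], "gripper": 0.65},
    {"xyz": [0, 0, 0.002], "turn": [0, 0, 0], "gripper": 0.65}
  ]
}}

```text
time_s: 43.1
eef_pos: [0.5748, 0.005, 0.078]
orientation: [3.141, 0.001, -0.294]
contact_force: [-6.0, 0.9, 23.9]
opening: 0.651
```

```bash
python3 - <<'E'
from h import *
s=readout.sense(); print(s['eef_pos'],s['contact_force'])
for n in ('side','scene'):
    optics.read_camera(n)
    for r in optics.trace('cover_plate',n)[:1]: print(n,round(r['score'],2),np.round(r['box'],1))
E
```

```text
[0.57475708 0.00497839 0.07804693] [-6.04725553  0.8753132  23.89715407]
side 0.56 [322.4 284.   67.4  61.8]
scene 0.62 [399.1 272.8 106.1  63.9]
```

Request:
{"name": "arm_command", "arguments": {
  "series": [
    {"xyz": [0, 0, -0.04], "turn": [0, 0, 0], "gripper": 0.65},
    {"xyz": [0, 0, -0.1], "turn": [0, 0, 0], "gripper": 0.65},
    {"xyz": [0, 0, -0.16], "turn": [0, 0, 0], "gripper": 0.65},
    {"xyz": [0, 0, -0.22], "turn": [0, 0, 0], "gripper": 0.65},
    {"xyz": [0, 0, -0.28], "turn": [0, 0, 0], "gripper": 0.65}
  ]
}}

```text
time_s: 43.8
eef_pos: [0.5747, 0.0051, 0.288]
orientation: [3.141, 0.003, -0.294]
contact_force: [-0.2, 0.1, -0.1]
opening: 0.652
```

Request:
{"name": "arm_command", "arguments": {
  "series": [
    {"xyz": [0, -0.06, -0.06], "turn": [0, 0, 0], "gripper": 0.65},
    {"xyz": [0, -0.12, -0.06], "turn": [0, 0, 0], "gripper": 0.65},
    {"xyz": [0, -0.18, -0.06], "turn": [0, 0, 0], "gripper": 0.65},
    {"xyz": [0, -0.2, -0.06], "turn": [0, 0, 0], "gripper": 0.65},
    {"xyz": [0, -0.2, -0.06], "turn": [0, 0, 0], "gripper": 0.65}
  ]
}}

```text
time_s: 44.3
eef_pos: [0.6187, 0.1505, 0.3303]
orientation: [3.141, 0.004, -0.291]
contact_force: [-0.5, -0.2, -0.4]
opening: 0.646
```

```bash
python3 - <<'E'
from h import *
s=readout.sense(); print(s['time_s'],s['eef_pos'],s['contact_force'])
def edge(g,c,r0,r1):
    d=np.diff(cv2.GaussianBlur(g,(5,3),0)[r0:r1,c-2:c+3].mean(1).astype(float)); i=np.abs(d).argmax(); return r0+int(i),round(d[i])
im0=cv2.imread('pics/side0.png'); im1=snap('side','side_end.png')[:,:,::-1]; sc=snap('scene','scene_end.png')[:,:,::-1]; sc0=cv2.imread('pics/scene0.png')
for a,b,R_,n in ((im0,im1,(245,345,275,365),'side'),(sc0,sc,(235,345,340,465),'scene')):
    A,B=[cv2.cvtColor(np.ascontiguousarray(x),cv2.COLOR_BGR2GRAY)[R_[0]:R_[1],R_[2]:R_[3]] for x in (a,b)]
    print(n,'phase shift',cv2.phaseCorrelate(A.astype(np.float32),B.astype(np.float32)),'mean absdiff',cv2.absdiff(A,B).mean().round(1))
g0,g1=[cv2.cvtColor(np.ascontiguousarray(x),cv2.COLOR_BGR2GRAY) for x in (im0,im1)]
print([(edge(g0,c,248,270),edge(g1,c,248,270)) for c in (318,325,332,340,347)])
for n in ('side','scene'):
    optics.read_camera(n)
    for t in ('cover_plate','knife','timer','marker','capped_a'):
        for r in optics.trace(t,n)[:2]:
            if r['score']>.3: print(n,t,round(r['score'],2),np.round(r['box'],1))
E
```

```text
44.3 [0.61868332 0.15052814 0.33030047] [-0.45864392 -0.20880666 -0.4118583 ]
side phase shift ((0.03753389607479818, -0.11248739335350422), 0.7390987777709961) mean absdiff 12.2
scene phase shift ((0.46119212294867395, -0.07140255250616434), 0.9640967656453451) mean absdiff 3.9
[((248, 36), (250, 31)), ((250, 36), (251, 24)), ((249, 34), (252, 29)), ((257, -4), (250, 29)), ((259, -6), (249, 30))]
side cover_plate 0.72 [320.2 285.9  67.7  63.8]
side knife 0.66 [271.4 243.7   9.1  54.7]
side timer 0.53 [318.2 220.3  21.7  23.2]
side marker 0.51 [279.4 195.4  11.1  21.8]
side capped_a 0.92 [360.  225.9  27.6  25.1]
side capped_a 0.74 [367.6 254.   26.9  30.8]
scene cover_plate 0.56 [399.  271.5 108.8  62.2]
scene knife 0.95 [245.9 294.1  91.1  36. ]
scene timer 0.71 [252.5 247.3  29.   27.2]
scene marker 0.61 [161.6 256.7  59.5  12.8]
scene capped_a 0.62 [351.4 237.2  32.6  34. ]
```

```bash
python3 - <<'E'
from h import *
f=np.array([.29,.957]); y=np.array([.957,-.29]); hg=np.array([.5411,-.0958])-.084*f
a,b=[cv2.cvtColor(cv2.imread(f'pics/scene{k}.png'),cv2.COLOR_BGR2GRAY) for k in ('0','_end')]
for s in (-.052,0,.052):
    q=[proj([[*(hg+.186*np.cos(t)*f+s*y),.068+.186*np.sin(t)]],*cam('scene'))[0] for t in (0,.04)]; u,v=q[0].astype(int)
    t=a[v-9:v+10,u-9:u+10]; r=cv2.matchTemplate(b[v-17:v+18,u-17:u+18],t,cv2.TM_CCOEFF_NORMED); _,m,_,l=cv2.minMaxLoc(r)
    print(s,'shift',np.array(l)-8,round(m,2),'0.04rad would be',(q[1]-q[0]).round(1))
E
```

```text
-0.052 shift [0 0] 0.98 0.04rad would be [ 0.1 -3.4]
0 shift [0 0] 0.99 0.04rad would be [ 0.2 -3.4]
0.052 shift [0 0] 0.99 0.04rad would be [ 0.2 -3.3]
```

The cover's front edge lies where it was when shut, with 0 px shift where 0.04 rad would give 3.4 px. I'm handing in.

```bash
python3 -c "
from h import *
print(manip.job_done(), readout.sense()['time_s'])"
```

```text
the job is handed in; nothing more can be done
the job is handed in; nothing more can be done
```

I carried out the whole job and handed it in at about 44.5 s of the 72 s allowed. `job_done()` gives no verdict, so the result rests on my own checks.

**What I did**
- I levered the cover up with the knife blade and pushed it to about 1.6 rad with the blade tip. Then I laid the knife back where it had been.
- I set the tin in the pocket, the sealing disc on it and the lid over both, each let go after contact at the expected height.
- I pulled the cover over by its top edge and pressed it down with about 24 N.

**Last checks**
- **Cover:** its front edge lies exactly where it was when shut at the start. The image shift was 0 px, where 0.04 rad would show about 3.4 px.
- **Tin, disc and lid:** the wrist camera put each within about 1 to 2 mm of centre, but these readings scatter by about 1.5 mm. I could not look at the stack again once the cover was shut.
- **Knife:** the networks still find it lying where I put it. I did not measure its tilt.
- **Timer, marker, finished tins:** all within a few pixels of where they started. The scene camera reported only one of the two finished tins; the side camera saw both.
- **Robot:** clear of everything at about 0.33 m height.

**Not as expected:** on the way in, the tin first touched the pocket's chamfer with about 10 N sideways. I shifted it 1.5 mm and it then went in cleanly.

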